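# Vent, unlatch and unload a transit case at the parcel counter

### The job

The sealed transit case has just come in. Open its vent lever to the half-open mark (45 degrees) and leave it there, then lift the draw latch's lever right up and over until its hook has swung clear of the keeper, and swing the lid fully up. Move every parcel from the case into the grey tray, side by side and not on top of one another, then shut the lid fully again with the latch left undone; leave the other things on the bench where they are.

Things in the scene. Friction and masses are not known exactly. Their poses are not given: they have to be found in the camera images.
- case: Aluminium case fixed to the bench, 180 mm deep (x), 300 wide (y); origin under its centre at bench level; z up, y left; front (-x: latch, lid tab) towards the robot. Body 95 high, walls 6; parcels stand in a row along y on its inner floor, 34 above the bench, inside foam rails 12 high (inner faces at x = +-55, y = +-130). The lid is a hollow cap 45 deep: shut, its top is 140 above the bench.
- lid (a joint): Angle of the lid (rad): 0 shut, growing as its front rises, stop at 1.65. Turns about the case's y axis at the rear edge. A friction hinge (about 0.5 N m) holds it wherever it is left; 4 to 6 N at the tab move it.
- lid_hinge (a point): A point on the lid's hinge line: rear top edge of the case body, middle of its width, 95 mm above the bench.
- lid_tab (a point): Grip point of the lid's pull tab: black, 18 mm wide (y), 14 thick (z), standing 39 mm out from the lid's front at case y = -90 mm. The point is 22 mm out from the lid's front, at half thickness; when shut 20 mm above the hinge's height; 203 mm from the hinge line. Pinched across its width, it can pivot between the fingers as the lid swings.
- latch (a joint): Angle of the latch lever (rad): 0 closed, pointing to the case's front and 40 degrees down; grows as its free end is lifted up and over, to a stop at 2.45 (10 degrees past upright). A spring pulls it back until past dead centre (about 0.35); beyond, friction (0.05 N m) holds it. From 1.3 on it carries the hook outwards, clear of the keeper from 2.0 on. 2 to 4 N at the grip bar.
- latch_grip (a point): Centre of the black grip bar at the free end of the latch lever: a round bar 14 mm in diameter and 32 mm long along the case's y, 74 mm from the lever's pivot. It moves on a circle about latch_pivot. Pinched over its 32 mm length (fingers closing along y) it can pivot between the fingers.
- latch_pivot (a point): The latch lever's pivot, on the lid's front: 22 mm in front of it, at case y = 30 mm, 113 mm above the bench when the lid is shut; its axis is the case's y.
- hook_mouth (a point): Centre of the mouth of the latch's hook, a steel J that hangs from the lever, mouth 52 mm from its pin; lies on the keeper bar's centre while hooked.
- keeper (a point): Centre of the fixed keeper bar (8 mm thick, along y) on the front of the case body, 22 mm out, 75 mm above the bench.
- vent (a joint): Angle of the vent lever (rad): 0 closed, lever pointing to the case's front (-x, towards the robot); it grows as the lever turns clockwise seen from above, to 1.57 fully open, pointing to the case's left (+y). Half-open mark at 45 degrees (0.785); black marks on the round plate under it show 0, 45 and 90 degrees. Friction of 0.12 N m holds it where it is left.
- vent_stem (a point): On the upright axis of the vent lever, at the middle height of the lever, 98 mm above the bench; case x = -30 mm, y = 206 mm, that is 56 mm left of the case.
- vent_grip (a point): Grip point of the vent lever: 52 mm from its axis, half height. The lever is a flat steel bar 14 mm wide, 12 mm high, reaching 76 mm from the axis; the plate beneath it (68 mm across) lies 20 mm below this point and ends 34 mm from the axis.
- tray: Shallow grey tray for the parcels, fixed to the bench: outside 220 mm (x) by 230 mm (y), 28 mm high, walls and floor 5 mm; origin under its centre, z up.
- parcel1: Small cardboard parcel, 42 x 50 x 55 mm (x, y, z), 0.08 to 0.24 kg, rigid; origin at its centre, z up as built. None if absent.
- parcel2: Small cardboard parcel, 38 x 46 x 45 mm (x, y, z), 0.08 to 0.24 kg, rigid; origin at its centre, z up as built. None if absent.
- parcel3: Small cardboard parcel, 46 x 42 x 58 mm (x, y, z), 0.08 to 0.24 kg, rigid; origin at its centre, z up as built. None if absent.
- parcel4: Small cardboard parcel, 40 x 52 x 40 mm (x, y, z), 0.08 to 0.24 kg, rigid; origin at its centre, z up as built. None if absent.
- tape_gun: Steel bench tape dispenser with a roll, 150 x 55 mm, 97 mm high; bystander; origin at the centre of its underside.
- scanner: Handheld scanner in its stand, 140 mm high; bystander; origin at the centre of its underside.
- mug: White mug, 76 mm across, 90 mm high; bystander; origin at the centre of its underside.
- label_roll: Roll of blank labels, 84 mm across, 50 mm high; bystander; origin at the centre of its underside.
- stapler: Black stapler, 130 mm long; bystander; origin at the centre of its underside.
- carton_a: Carton 120 x 160 x 90 mm; bystander; origin at the centre of its underside.

How it is judged:
By the outcome, as a careful person would: the job done as asked, in the order asked, and still so for the second after the job is handed in, with the robot touching nothing.
Of parcel1, parcel2, parcel3, parcel4 only 2 to 4 are there at a start; the rules pass over those that are not, and their reading is None.
At some moment in a run one of parcel1, parcel2, parcel3, parcel4 may be knocked a few centimetres aside while the robot is not near it.
Once in a run the grip may slacken for a moment while it holds something.
It also fails if it takes over 210 s, if anything falls off the work surface, if the arm or the gripper's body presses on something with over 40 N, if the wrist force passes 120 N, or if a joint passes its speed limit or range.

### The arm

A 7-joint arm with a two-finger parallel gripper is mounted at the origin on the work surface. World frame = base frame: x ahead of the robot, y to its left, z up, the work surface at z = 0. Lengths are in m, angles in rad, forces in N, time in s.
With the tool pointing down it reaches from about 0.35 to 0.9 m from the base axis. Payload 8.1 kg.
Tool frame: the origin (TCP) lies midway between the tips of the shut fingers; the grasp point (between the pads) lies behind it (arm.tcp_to_grasp is the z of the grasp point in the tool frame, in m); z points along the fingers, y is the line along which they close (so a half turn about z gives the same grasp; the last joint's range is limited). The gripper opens to 92 mm and grips with 3 to 60 N. Pads are 19 mm wide; open, the fingers measure 130 mm over their backs; the gripper's body (75 mm by 190 mm) begins 47 mm behind the grasp point.
Start: joints at [-1.351, 0.434, 0.025, 1.573, -0.012, 1.134, -0.075], TCP at [0.198, 0.593, 0.227] pointing down, gripper open.
Joint ranges: [-2.62, 2.62], [-0.44, 2.09], [-1.27, 1.32], [0.08, 2.57], [-1.32, 4.46], [0.12, 2], [-2.74, 2.74]. Speed limits (rad/s): [2.22, 2.22, 3.01, 3.01, 3.14, 3.14, 3.14].

### API

Orientations are given as a rotation vector (axis times angle).
In Python, from cell import readout, vision, arm gives the robot as it stands.
- The arm moves only by the tool carry_out, never from a script. Its argument "increments" is one flat list of numbers, 6 for each row, row after row: the shift along the world's x, y, z in mm, then the turn, a rotation vector about the world's x, y, z in rad. In form: [tx, ty, tz, wx, wy, wz, tx, ty, tz, wx, wy, wz, ...]. A call has 1 to 20 rows; each row shifts and turns the commanded pose from where the row before left it; what a row does not reach is not made up. A row lasts 1/8 s, in which the tool goes at most 62.5 mm and 10.7 degrees, less where a joint would pass 70% of its speed; a pose out of reach is approached as far as the arm can. A call with a gripper value outside its range is refused whole. "grip" is the closure, from 0 (fully open) to 1 (shut), set as the call begins (left out, the last holds). The fingers move at their own pace and stop on an object; "newtons" is the grip in N (left out, the last holds). Time passes only in rows, so rows that do not move let the fingers close. It gives the time, the measured TCP pose, the force, the opening and the grip force at its end, in the units of the state.
- readout.observe(): the state, without advancing time (a new reading comes with each control period).
- vision.get_image(name): name is "side" or "top" or "wrist"; returns the picture (480x640x3 uint8, red, green, blue); there is no depth.
- vision.calibration(name): a dict with "fov_y" (degrees; the focal length in pixels is half the picture's height over the tangent of half this angle, whatever the lens; pixels are square), "cx", "cy" (the principal point, pixels), "k1" (the pictures are not rectified: a ray, as slopes to the right and down, at radius r is drawn at 1 + k1 r^2 times it, then the intrinsics apply), "pose" (4x4, takes a point from camera to world coordinates). Camera axes: x right, y up, looking along -z (the intrinsics and any distortion apply to the point x, -y, -z); pixel columns grow to the right and rows downward; lengths in m; the calibration is good to about 2 mm. A picture is of the moment at which its call begins: read the wrist's pose just before it. calibration takes no time and is no camera call; for the wrist camera it gives the pose at the moment of the call.
- arm.sign_off(): hands the job in; it is judged then, once.
The state is a dict: "clock": time; "joints": joint angles; "dq": joint speeds; "joint_efforts": joint torques, N m; "position": TCP position; "ee_rot": TCP orientation; "force": force on the tool from outside, world axes, zero at the start; "ft_torque": the same for the moment, N m; "width": opening from 0.0 (shut) to 1.0 (fully open); "gripper_force": force on a finger pad.
Only numpy, scipy, OpenCV 4.12 (cv2) and the standard library are available. Lean on these libraries where they do the work, as an engineer would, in place of code of your own. Each camera call takes 0.05 s, during which the arm holds its last target. There are 200 camera calls.

## Working session

There is one attempt and no reset: what is moved stays moved. The work goes in short steps, Python scripts to look and compute and a tool call to move; the robot and the scene stay as the last step left them, time stands still between calls to the robot, and variables do not carry over. Pictures are saved under pics/ and viewed, at most 14 in all, crops included, and the job is handed in when it is done.

Besides the shell and the picture viewer there is one more tool, called after "Request:" as name(argument=value, ...) on one line, values as JSON. carry_out: Moves the arm, as the interface text tells. Its arguments: {"type":"object","properties":{"increments":{"type":"array","items":{"type":"number"}},"grip":{"type":"number"},"newtons":{"type":"number"}},"required":["increments"]}

```bash
ls; mkdir -p pics; python3 - <<'E'
from cell import readout, vision, arm
import cv2
print(readout.observe()); print(arm.tcp_to_grasp)
for n in ("top","side"):
    im=vision.get_image(n); cv2.imwrite(f"pics/{n}0.png",im[:,:,::-1]); print(n,vision.calibration(n))
E
```

```text
pics
{'clock': 0.0, 'joints': array([-1.35059276,  0.43524201,  0.02495078,  1.57406807, -0.01161591,
        1.13400018, -0.07509901]), 'dq': array([-0.00045342,  0.00182618,  0.00075967,  0.0007445 , -0.00092195,
        0.0019436 , -0.00077085]), 'joint_efforts': array([ 9.34431523e-05, -6.67835498e+01,  9.85052660e-01, -3.14454710e+01,
       -6.07172563e-02,  4.30680136e-02,  1.41370469e-04]), 'position': array([0.19814413, 0.59223262, 0.22594411]), 'ee_rot': array([-5.04923765e-01, -3.10061416e+00,  2.46124107e-03]), 'force': array([-0.68570759,  0.6685954 ,  0.58266389]), 'ft_torque': array([ 0.00423524,  0.01075019, -0.02291356]), 'gripper_force': 0.0, 'width': 1.0006003095976546}
-0.0188
top {'fov_y': 53.23583524674594, 'cx': 317.86815682216337, 'cy': 242.13692260711693, 'k1': -0.08587566218265082, 'pose': array([[ 0.02807105,  0.98837463, -0.14942427,  0.35399012],
       [-0.99960472,  0.02752318, -0.00573363, -0.07068405],
       [-0.00155434,  0.14952616,  0.98875655,  1.19920531],
       [ 0.        ,  0.        ,  0.        ,  1.        ]])}
side {'fov_y': 48.013481022876704, 'cx': 317.4563519433018, 'cy': 242.85056931532296, 'k1': -0.03450551192693017, 'pose': array([[ 0.67628459,  0.52035645, -0.52140994, -0.30436621],
       [-0.73654989,  0.48876138, -0.46755381, -0.84619225],
       [ 0.0115504 ,  0.70024387,  0.71381027,  1.28249142],
       [ 0.        ,  0.        ,  0.        ,  1.        ]])}
```

View pics/top0.png

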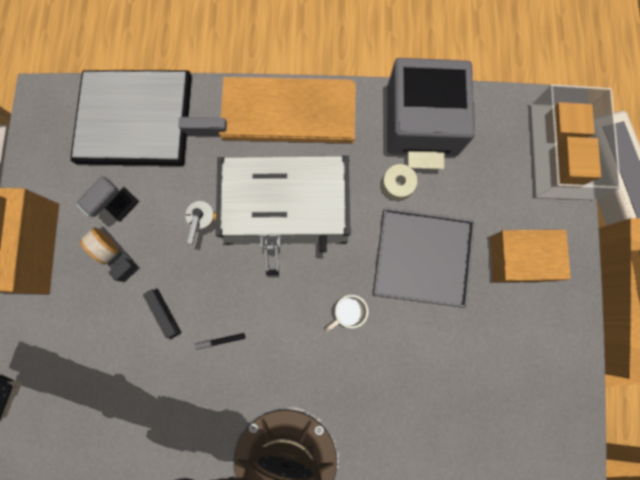

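View pics/side0.png

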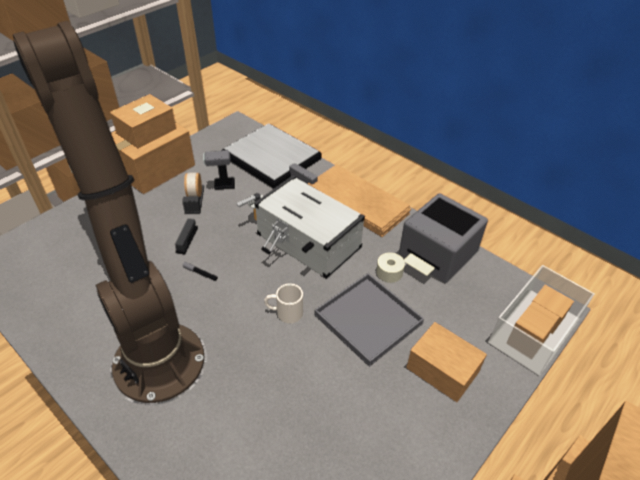

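The top view shows the case with its lid at about (218-350, 157-240), the vent at (199,215), the latch at (271,255), the tab at (322,243), the tray at (423,258) and the mug at (350,312). The side view agrees. I'll enlarge the case next.

```bash
cat > h.py <<'E'
import numpy as np, cv2
from scipy.spatial.transform import Rotation as R
from cell import readout, vision, arm
def K(c,h=480):
    f=h/2/np.tan(np.radians(c["fov_y"])/2); return np.array([[f,0,c["cx"]],[0,f,c["cy"]],[0,0,1.]])
D=lambda c:np.array([c["k1"],0,0,0.])
F=np.diag([1,-1,-1.])
def proj(c,P):
    T=c["pose"]; p=(np.atleast_2d(P)-T[:3,3])@T[:3,:3]@F
    return cv2.projectPoints(p,np.zeros(3),np.zeros(3),K(c),D(c))[0][:,0]
def unproj(c,px,z):
    """pixels -> world points on plane z"""
    s=cv2.undistortPoints(np.array(px,float).reshape(-1,1,2),K(c),D(c))[:,0]
    d=np.c_[s,np.ones(len(s))]@F@c["pose"][:3,:3].T; o=c["pose"][:3,3]
    return o+d*((np.broadcast_to(z,len(s))-o[2])/d[:,2])[:,None]
def rot():return R.from_rotvec(readout.observe()["ee_rot"]).as_matrix()
def snap(n,name,crop=None,s=1):
    c=vision.calibration(n); im=vision.get_image(n)[:,:,::-1]
    if crop: x0,y0,x1,y1=crop; im=im[y0:y1,x0:x1]
    im=cv2.resize(im,None,fx=s,fy=s,interpolation=cv2.INTER_CUBIC); cv2.imwrite(f"pics/{name}.png",im); return c
E
python3 - <<'E'
import cv2
im=cv2.imread("pics/top0.png"); cv2.imwrite("pics/c1.png",cv2.resize(im[140:300,170:370],None,fx=4,fy=4,interpolation=cv2.INTER_CUBIC)[:600])
E
```

```text
(no output)
```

View pics/c1.png

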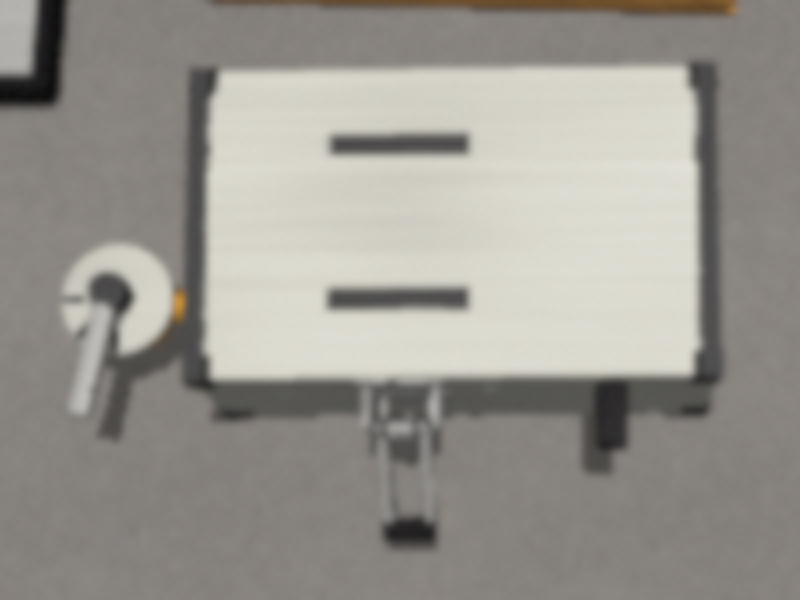

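```bash
python3 - <<'E'
from h import *
c=vision.calibration("top")
f=lambda p:np.array(p)/4+[170-.375,140-.375]
def show(n,p,z): print(n,np.round(unproj(c,f(p),z)*1000,1).tolist())
P=unproj(c,f([(193,70),(714,64),(717,380),(188,386)]),.14)
print("lid",np.round(P*1000,1).tolist(),np.round([np.linalg.norm(P[0]-P[1]),np.linalg.norm(P[1]-P[2]),np.linalg.norm(P[2]-P[3]),np.linalg.norm(P[3]-P[0])],4))
yaws=[np.arctan2(*(P[0]-P[1])[[0,1]])*-1,np.arctan2(*(P[3]-P[2])[[0,1]])*-1,np.arctan2(*(P[0]-P[3])[[1,0]]),np.arctan2(*(P[1]-P[2])[[1,0]])]
print("yaws",np.round(np.degrees(yaws),2)); C=P.mean(0); print("c",C)
y=np.mean(yaws); Rz=R.from_euler('z',y).as_matrix()
C[2]=0; 
for n,q in dict(stem=(-.03,.206,.098),tab=(-.112,-.09,.115),pivot=(-.112,.03,.113),grip0=(-.112-.074*np.cos(np.radians(40)),.03,.113-.074*np.sin(np.radians(40))),keeper=(-.112,.03,.075)).items():
    w=C+Rz@np.array(q); px=proj(c,w)[0]; print(n,np.round(w*1000,1),"crop",np.round((px-[169.6,139.6])*4,0))
show("stem,vtip,grip,tab",[(110,292),(80,412),(410,532),(611,446)],[.104,.104,.0654,.122])
t=unproj(c,[(385,210),(473,217),(466,306),(373,296)],.028); print("tray",np.round(t*1000),t.mean(0))
E
```

```text
lid [[706.6, 172.4, 140.0], [717.8, -128.7, 140.0], [533.0, -133.6, 140.0], [521.4, 163.6, 140.0]] [0.3013 0.1848 0.2974 0.1854]
yaws [2.13 2.24 2.73 1.53]
c [0.61969519 0.01845569 0.14      ]
stem [582.  223.2  98. ] crop [109. 294.]
tab [511.2 -75.7 115. ] crop [612. 422.]
pivot [506.6  44.2 113. ] crop [403. 425.]
grip0 [450.   42.1  65.4] crop [411. 531.]
keeper [506.6  44.2  75. ] crop [410. 434.]
stem,vtip,grip,tab [[581.7, 221.2, 104.0], [510.0, 234.1, 104.0], [449.1, 42.4, 65.4], [496.5, -75.2, 122.0]]
tray [[ 617. -230.   28.]
 [ 606. -452.   28.]
 [ 383. -431.   28.]
 [ 402. -202.   28.]] [ 0.50197136 -0.32861782  0.028     ]
```

The case pose fits: centre (620, 18.5) mm, yaw +2.2°. Predicted stem, grip and tab all match the image. The vent lever looks to be about 12° open already. I'll move over the vent now.

Request:
carry_out(increments=[28,-30,0,0,0,0.012,28,-30,0,0,0,0.012,28,-30,0,0,0,0.012,28,-30,0,0,0,0.012,28,-30,0,0,0,0.012,28,-30,0,0,0,0.012,28,-30,0,0,0,0.012,28,-30,0,0,0,0.012,28,-30,0,0,0,0.012,28,-30,0,0,0,0.012,28,-30,0,0,0,0.012,25,-31,0,0,0,0.012,0,0,0,0,0,0,0,0,0,0,0,0], grip=0, newtons=20)

```text
clock: 1.85
position: [0.5307, 0.2321, 0.2264]
ee_rot: [-0.28, -3.128, -0.0]
force: [0.5, 0.8, 0.8]
width: 0.998
gripper_force: 0.0
```

```bash
python3 - <<'E'
from h import *
s=readout.observe(); print(s["position"],rot()[:,1],s["clock"])
c=snap("wrist","w1"); print(c)
E
```

```text
[0.53074337 0.23213415 0.22635432] [ 1.77913327e-01  9.84046161e-01 -3.10414787e-05] 1.85
{'fov_y': 65.01746319765869, 'cx': 318.1696798768502, 'cy': 237.4048188158727, 'k1': -0.05888794356350128, 'pose': array([[ 1.78439795e-01, -9.52177660e-01, -2.48026092e-01,
         4.63631434e-01],
       [ 9.83950748e-01,  1.72781939e-01,  4.45794515e-02,
         2.42614819e-01],
       [ 4.06871303e-04, -2.52000207e-01,  9.67727095e-01,
         3.84457632e-01],
       [ 0.00000000e+00,  0.00000000e+00,  0.00000000e+00,
         1.00000000e+00]])}
```

View pics/w1.png

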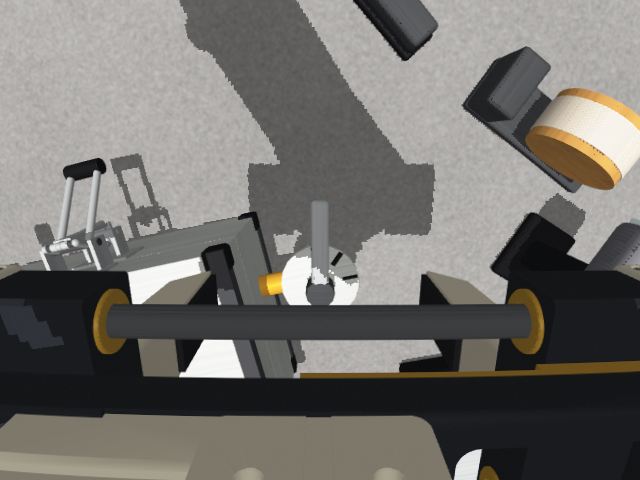

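The wrist view shows the lever from (320,292) to its tip at (320,203), with plate marks at about (338,260) and (350,277). I'll compute the angles.

```bash
python3 - <<'E'
from h import *
im=cv2.imread("pics/w1.png"); cv2.imwrite("pics/w1c.png",cv2.resize(im[190:320,250:390],None,fx=4.5,fy=4.5,interpolation=cv2.INTER_CUBIC))
c=dict(fov_y=65.01746319765869,cx=318.1697,cy=237.4048,k1=-.058888,pose=np.array([[1.78439795e-01,-9.52177660e-01,-2.48026092e-01,.463631434],[.983950748,.172781939,.0445794515,.242614819],[4.06871303e-04,-.252000207,.967727095,.384457632],[0,0,0,1]]))
a=np.radians(2.2);b=np.array([np.cos(a),np.sin(a)])
w=lambda p,z:unproj(c,[p],z)[0]*1000
print("stem",w((320,292),.104),"tip",w((320,203),.104),w((312,203),.104),w((328,203),.104))
for th in (0,45,90):
    ang=np.pi+a-np.radians(th)
    print(th,proj(c,[[.582+r*np.cos(ang),.2225+r*np.sin(ang),.078] for r in(.02,.032)]))
print(proj(c,[[.582,.2225,.098],[.582,.2225,.11]]))
E
```

```text
stem [580.22514825 223.07604732 104.        ] tip [509.45054725 235.82037316 104.        ] [508.37623518 229.90079267 104.        ] [510.52354728 241.74051676 104.        ]
0 [[314.52435425 260.86693015]
 [311.42850546 247.70154599]]
45 [[332.12413449 263.82091119]
 [339.82579785 252.51333585]]
90 [[342.11727416 277.56889007]
 [355.71585293 274.73386415]]
[[319.65378013 291.22765741]
 [319.7178029  297.16805979]]
```

View pics/w1c.png

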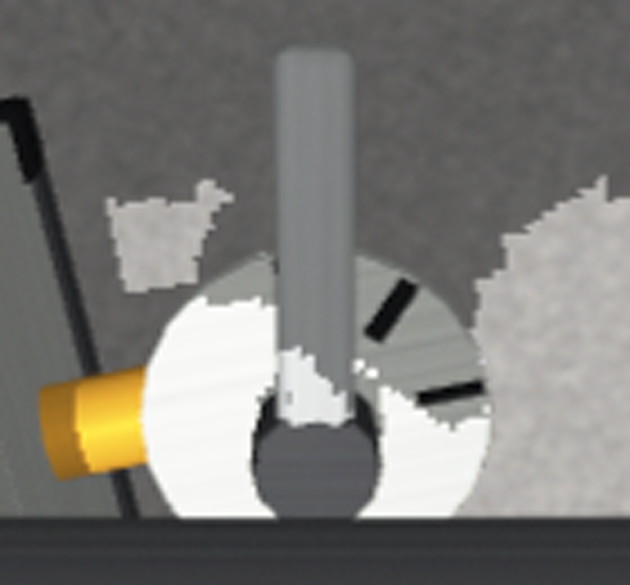

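The plate marks fall where I predicted, so the lever starts at 12.4° and needs another 32.6°. I'll descend and grip it.

Request:
carry_out(increments=[0,0,-25,0,0,0,0,0,-25,0,0,0,0,0,-25,0,0,0,0,0,-25,0,0,0,0,0,-22,0,0,0,0,0,-20,0,0,0,0,0,0,0,0,0])

```text
clock: 2.78
position: [0.5295, 0.2325, 0.0835]
ee_rot: [-0.277, -3.126, 0.002]
force: [-0.4, -0.7, 0.3]
width: 1.0
gripper_force: 0.0
```

Request:
carry_out(increments=[0,0,0,0,0,0,0,0,0,0,0,0,0,0,0,0,0,0,0,0,0,0,0,0,0,0,0,0,0,0,0,0,0,0,0,0], grip=1, newtons=25)

```text
clock: 3.52
position: [0.5313, 0.2317, 0.0848]
ee_rot: [0.281, 3.129, 0.0]
force: [-0.3, 0.0, -0.6]
width: 0.397
gripper_force: 0.0
```

Fingers are still closing.

Request:
carry_out(increments=[0,0,0,0,0,0,0,0,0,0,0,0,0,0,0,0,0,0,0,0,0,0,0,0,0,0,0,0,0,0])

```text
clock: 4.15
position: [0.5313, 0.2323, 0.0847]
ee_rot: [0.28, 3.129, 0.001]
force: [-0.2, 2.9, -0.7]
width: 0.151
gripper_force: 25.0
```

Request:
carry_out(increments=[0.8,3.6,0,0,0,-0.0711,1,3.55,0,0,0,-0.0711,1.3,3.5,0,0,0,-0.0711,1.5,3.4,0,0,0,-0.0711,1.8,3.25,0,0,0,-0.0711,2,3.1,0,0,0,-0.0711,2.2,3,0,0,0,-0.0711,2.4,2.8,0,0,0,-0.0711,0,0,0,0,0,0,0,0,0,0,0,0,0,0,0,0,0,0])

```text
clock: 5.52
position: [0.5441, 0.2589, 0.0848]
ee_rot: [-1.143, -2.926, -0.002]
force: [-0.8, 6.4, -0.7]
width: 0.149
gripper_force: 24.9
```

Request:
carry_out(increments=[0,0,0,0,0,0,0,0,0,0,0,0,0,0,0,0,0,0,0,0,0,0,0,0,0,0,0,0,0,0], grip=0.5)

```text
clock: 6.15
position: [0.5443, 0.2578, 0.0847]
ee_rot: [1.147, 2.925, -0.0]
force: [-0.0, 0.6, -0.4]
width: 0.501
gripper_force: 0.0
```

Request:
carry_out(increments=[0,0,25,0,0,0,0,0,40,0,0,0,0,0,40,0,0,0,0,0,35,0,0,0,0,0,0,0,0,0,0,0,0,0,0,0])

```text
clock: 6.9
position: [0.5439, 0.2578, 0.2242]
ee_rot: [-1.147, -2.924, 0.001]
force: [-0.2, -0.3, 0.3]
width: 0.5
gripper_force: 0.0
```

```bash
python3 - <<'E'
from h import *
s=readout.observe(); print(s["position"],rot()[:,1],s["clock"])
c=snap("wrist","w2",(220,180,400,320),4); np.save("w2.npy",c)
a=np.radians(2.2)
for th in (12.4,45): 
    ang=np.pi+a-np.radians(th); print(th,(proj(c,[[.5815+r*np.cos(ang),.2228+r*np.sin(ang),.104] for r in(.04,.076)])-[219.6,179.6])*4)
E
```

```text
[0.54391322 0.25784656 0.22421746] [ 6.79830325e-01  7.33369261e-01 -5.05941647e-04] 6.9
12.4 [[289.78467557 292.51635272]
 [183.79544926 138.22234062]]
45 [[401.44562083 260.9739481 ]
 [401.4718583   74.60992187]]
```

View pics/w2.png

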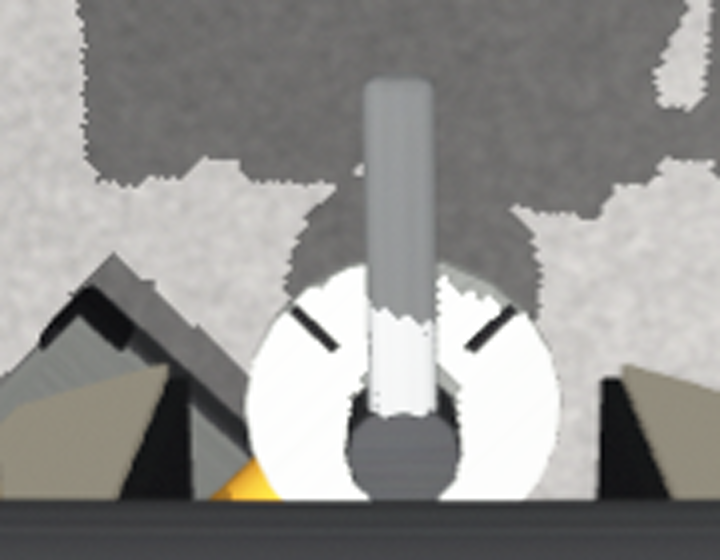

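The 0° and 90° marks sit symmetrically about the lever, so the vent is at 45°. Next is the draw latch: pre-grasp with a 20° tilt, closing along the case's y.

Request:
carry_out(increments=[-12.5,-21.7,-7.3,0,0,0.0785,-12.5,-21.7,-7.3,0,0,0.0785,-12.5,-21.7,-7.3,0,0,0.0785,-12.5,-21.7,-7.3,0,0,0.0785,-12.5,-21.7,-7.3,0,0,0.0785,-12.5,-21.7,-7.3,0,0,0.0785,-12.5,-21.7,-7.3,0,0,0.0785,-12.5,-21.7,-7.3,0,0,0.0785,-12.5,-21.7,-7.3,0,0,0.0785,-12.5,-21.7,-7.3,0,0,0.0785,0,0,0,0.003,-0.087,0,0,0,0,0.003,-0.087,0,0,0,0,0.003,-0.087,0,0,0,0,0.003,-0.087,0,0,0,0,0,0,0,0,0,0,0,0,0], grip=0.2)

```text
clock: 8.95
position: [0.4196, 0.041, 0.1517]
ee_rot: [-0.052, 2.795, 0.007]
force: [-0.2, -0.4, -0.1]
width: 0.802
gripper_force: 0.0
```

```bash
python3 - <<'E'
from h import *
s=readout.observe(); print(s["position"],rot(),s["clock"],s["joints"])
c=snap("wrist","w3")
print(proj(c,[[.45,.042,.0654],[.5066,.0442,.113]]))
E
```

```text
[0.41960234 0.0410082  0.15169768] [[-0.93985984 -0.03729299  0.33951836]
 [-0.03550021  0.99930359  0.01149214]
 [-0.3397105  -0.00125198 -0.94052922]] 8.95 [-0.52720496  0.01999029  0.22850837  2.43134478  0.23950114  0.36503805
  1.09890668]
[[320.27280534 240.63870063]
 [320.4157426  350.31842387]]
```

View pics/w3.png

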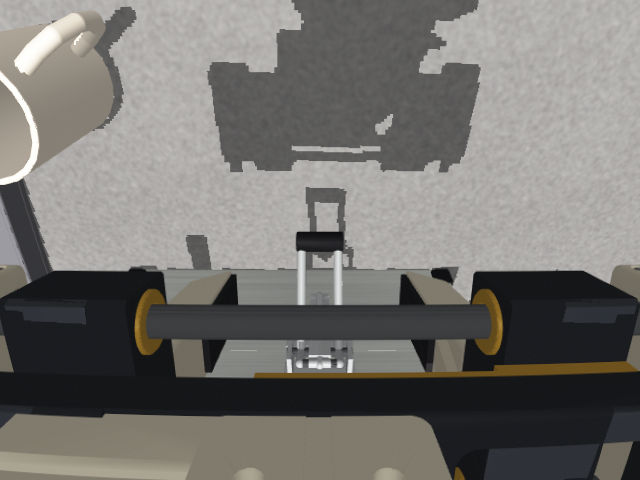

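The grip bar is at (320,241), exactly as predicted. I'll advance along the tool axis and grip.

Request:
carry_out(increments=[7,0.2,-20.8,0,0,0,7.5,0.2,-20.8,0,0,0,7.5,0.2,-20.8,0,0,0,7.5,0.3,-20.8,0,0,0,7.5,0.3,-20.8,0,0,0,0,0,0,0,0,0,0,0,0,0,0,0])

```text
clock: 9.88
position: [0.4471, 0.0356, 0.0709]
ee_rot: [-0.05, 2.799, -0.019]
force: [0.2, 0.0, 1.0]
width: 0.8
gripper_force: 0.0
```

Request:
carry_out(increments=[0,0,0,0,0,0,0,0,0,0,0,0,0,0,0,0,0,0,0,0,0,0,0,0,0,0,0,0,0,0,0,0,0,0,0,0], grip=1, newtons=25)

```text
clock: 10.62
position: [0.4472, 0.0369, 0.0712]
ee_rot: [-0.054, 2.797, -0.016]
force: [-1.1, 3.1, 5.3]
width: 0.198
gripper_force: 2.4
```

```bash
python3 - <<'E'
from h import *
s=readout.observe(); print(s["position"],rot()[:,2],s["clock"],s["joints"],s["width"],s["gripper_force"])
g=s["position"]-.0188*rot()[:,2]; print("grasp",g)
a=np.radians(2.2); p=np.array([.5066,.0442,.113]); b=0
b=np.radians(-40); prev=None
for k in range(0,16):
    t=b+(2.47*k/15); w=p-[.074*np.cos(t)*np.cos(a),.074*np.cos(t)*np.sin(a),-.074*np.sin(t)]
    if k: print(np.round((w-prev)*1000,1).tolist())
    prev=w
E
```

```text
[0.44719345 0.03688999 0.07118543] [ 0.33741067 -0.00464801 -0.94134608] 10.625 [-0.32518811  0.26347943  0.04875857  2.46080332  0.77543013  0.12193302
  0.57159886] 0.1975901152799628 2.3975260904990137
grasp [0.44085013 0.03697737 0.08888273]
[-7.0, -0.3, 9.9]
[-5.3, -0.2, 11.0]
[-3.4, -0.1, 11.7]
[-1.5, -0.1, 12.1]
[0.5, 0.0, 12.2]
[2.5, 0.1, 11.9]
[4.4, 0.2, 11.3]
[6.2, 0.2, 10.5]
[7.8, 0.3, 9.3]
[9.3, 0.4, 7.9]
[10.4, 0.4, 6.3]
[11.3, 0.4, 4.5]
[11.9, 0.5, 2.5]
[12.1, 0.5, 0.6]
[12.1, 0.5, -1.4]
```

Joint 6 hit its limit because of the tilt, so the grasp stopped 20 mm too high. I'll open, back off and use a smaller tilt.

Request:
carry_out(increments=[0,0,0,0,0,0,0,0,0,0,0,0,0,0,0,0,0,0,0,0,0,0,0,0], grip=0.2)

```text
clock: 11.12
position: [0.4462, 0.0339, 0.0707]
ee_rot: [-0.048, 2.799, -0.022]
force: [0.0, 0.5, -0.5]
width: 0.582
gripper_force: 0.0
```

Request:
carry_out(increments=[-5,2.5,20,0,0,0,-5,2.5,20,0,0,0,0,0,0,-0.003,0.07,0,0,0,0,-0.003,0.07,0,0,0,0,-0.003,0.07,0,0,0,0,0,0,0])

```text
clock: 11.88
position: [0.4377, 0.0406, 0.1107]
ee_rot: [-0.057, 3.008, -0.026]
force: [0.9, 0.7, 0.8]
width: 0.803
gripper_force: 0.0
```

```bash
cat >> h.py <<'E'
def st():
    s=readout.observe(); r=rot(); print("tcp",np.round(s["position"]*1e3,1),"grasp",np.round((s["position"]-.0188*r[:,2])*1e3,1),"z",np.round(r[:,2],3),"y",np.round(r[:,1],3),"t",s["clock"],"q",np.round(s["joints"],2),"w",round(s["width"],3),"gf",round(s["gripper_force"],1),"F",np.round(s["force"],1))
    return s
E
python3 - <<'E'
from h import *
st(); c=snap("wrist","w4")
print(proj(c,[[.45,.042,.0654],[.5066,.0442,.113]]))
E
```

```text
tcp [437.7  40.6 110.7] grasp [435.2  40.8 129.3] z [ 0.133 -0.015 -0.991] y [-0.036  0.999 -0.02 ] t 11.875 q [ 0.04  0.25 -0.35  2.23  0.26  0.56  1.11] w 0.803 gf 0.0 F [0.9 0.7 0.8]
[[323.99230728 272.85449148]
 [323.13024465 411.29938064]]
```

View pics/w4.png

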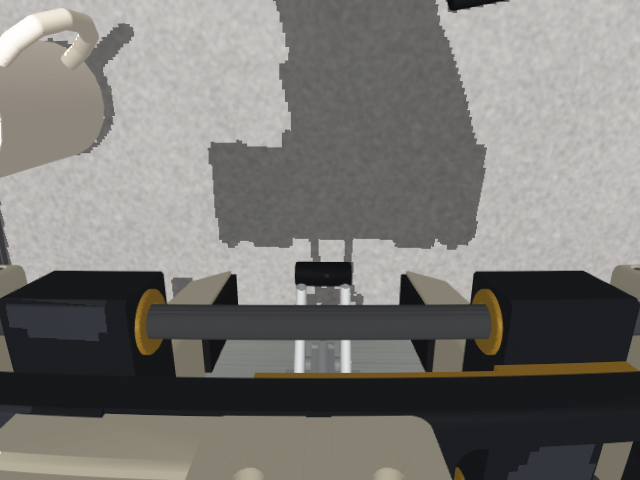

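The bar is at (324,273) as predicted, untouched. I'll descend at this smaller tilt.

Request:
carry_out(increments=[4,0.5,-14,0.02,0,0,4,0.3,-17,0,0,0,4,0.3,-17,0,0,0,3,0.3,-16,0,0,0,0,0,0,0,0,0,0,0,0,0,0,0])

```text
clock: 12.68
position: [0.4512, 0.0423, 0.0471]
ee_rot: [-0.058, 3.008, 0.003]
force: [-1.0, -0.1, 0.7]
width: 0.799
gripper_force: 0.0
```

```bash
python3 -c "
from h import *
st()"
```

```text
tcp [451.2  42.3  47.1] grasp [448.7  42.2  65.8] z [ 0.133  0.005 -0.991] y [-0.039  0.999 -0.001] t 12.675 q [-0.01  0.38 -0.28  2.27  0.35  0.39  1.03] w 0.799 gf 0.0 F [-1.  -0.1  0.7]
```

Request:
carry_out(increments=[1,0,0,0,0,0,0,0,0,0,0,0,0,0,0,0,0,0,0,0,0,0,0,0,0,0,0,0,0,0,0,0,0,0,0,0,0,0,0,0,0,0], grip=1, newtons=25)

```text
clock: 13.55
position: [0.4527, 0.0427, 0.0468]
ee_rot: [-0.058, 3.008, 0.004]
force: [-1.3, 3.5, 1.2]
width: 0.344
gripper_force: 25.0
```

Gripping the bar (31.6 mm). I'll swing it up and over.

Request:
carry_out(increments=[-7,-0.3,9.9,0,0,0,-5.3,-0.2,11,0,0,0,-3.4,-0.1,11.7,0,0,0,-1.5,-0.1,12.1,0,0,0,0.5,0,12.2,0,0,0,2.5,0.1,11.9,0,0,0,4.4,0.2,11.3,0,0,0,6.2,0.2,10.5,0,0,0,0,0,0,0,0,0])

```text
clock: 14.68
position: [0.4485, 0.0426, 0.1381]
ee_rot: [-0.058, 3.008, 0.004]
force: [-2.4, 6.5, 0.9]
width: 0.342
gripper_force: 25.0
```

Request:
carry_out(increments=[7.8,0.3,9.3,0,0,0,9.3,0.4,7.9,0,0,0,10.4,0.4,6.3,0,0,0,11.3,0.4,4.5,0,0,0,11.9,0.5,2.5,0,0,0,12.1,0.5,0.6,0,0,0,12.1,0.5,-1.4,0,0,0,0,0,0,0,0,0,0,0,0,0,0,0])

```text
clock: 15.8
position: [0.5247, 0.0456, 0.1684]
ee_rot: [-0.057, 3.006, 0.004]
force: [1.0, 3.7, 5.5]
width: 0.346
gripper_force: 25.0
```

```bash
python3 -c "
from h import *
st()"
```

```text
tcp [524.7  45.6 168.4] grasp [522.2  45.5 187. ] z [ 0.135  0.006 -0.991] y [-0.038  0.999  0.   ] t 15.8 q [ 0.1   0.29 -0.37  1.98  0.19  0.76  1.23] w 0.346 gf 25.0 F [1.  3.7 5.5]
```

The bar is at the stop, about 11° past upright. Release, rise and move above the tab.

Request:
carry_out(increments=[0,0,0,0,0,0,0,0,0,0,0,0,0,0,0,0,0,0], grip=0.45)

```text
clock: 16.18
position: [0.5237, 0.0446, 0.167]
ee_rot: [-0.056, 3.009, 0.003]
force: [-0.2, -1.0, 0.2]
width: 0.545
gripper_force: 0.0
```

Request:
carry_out(increments=[-2,0,15,0,0,0,-3,0,25,0,0,0,-3,0,25,0,0,0,-2,-24,0,0,0,0,-2,-24,0,0,0,0,-1.7,-24,0,0,0,0,-1,-24,0,0,0,0,0,-25,0,0,0,0,0,0,0,0,0,0,0,0,0,0,0,0])

```text
clock: 17.42
position: [0.5094, -0.0752, 0.2327]
ee_rot: [-0.058, 3.007, 0.004]
force: [-0.9, -0.2, 0.1]
width: 0.549
gripper_force: 0.0
```

```bash
python3 - <<'E'
from h import *
st(); c=snap("wrist","w5")
print(proj(c,[[.5112,-.0757,.115],[.5112,-.0757,.122]]))
E
```

```text
tcp [509.4 -75.2 232.7] grasp [506.9 -75.3 251.4] z [ 0.133  0.005 -0.991] y [-0.038  0.999  0.   ] t 17.425 q [ 0.33  0.2  -0.32  1.92  0.07  0.9   1.58] w 0.549 gf 0.0 F [-0.9 -0.2  0.1]
[[319.35021379 214.65841209]
 [319.38063248 217.77860903]]
```

View pics/w5.png

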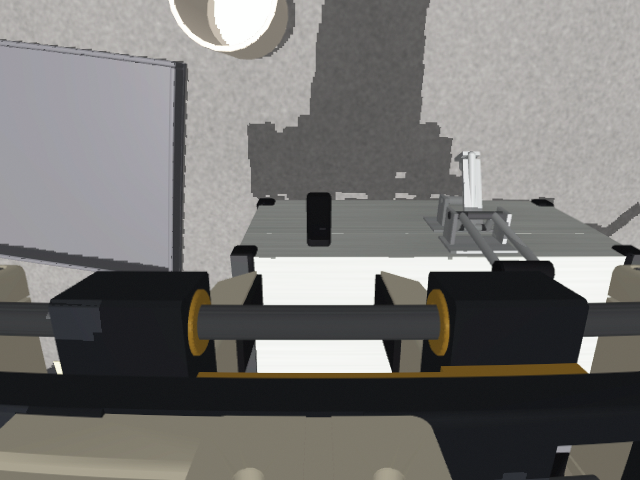

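The latch lever is up and over, and its hook sticks out clear of the keeper. The tab at (319,217) is centred between the fingers. I'll descend and pinch it.

Request:
carry_out(increments=[0,0,-25,0,0,0,0,0,-25,0,0,0,0,0,-25,0,0,0,0,0,-25,0,0,0,0,0,-20,0,0,0,0,0,-15,0,0,0,0,0,0,0,0,0])

```text
clock: 18.35
position: [0.5088, -0.0753, 0.0964]
ee_rot: [-0.059, 3.01, 0.004]
force: [-1.1, 1.1, 1.0]
width: 0.551
gripper_force: 0.0
```

Request:
carry_out(increments=[0,0,0,0,0,0,0,0,0,0,0,0,0,0,0,0,0,0,0,0,0,0,0,0,0,0,0,0,0,0], grip=1, newtons=30)

```text
clock: 18.98
position: [0.5096, -0.0751, 0.0975]
ee_rot: [-0.058, 3.007, 0.004]
force: [-3.1, 5.0, 5.3]
width: 0.193
gripper_force: 30.0
```

```bash
cat > arc.py <<'E'
from h import *
def arc(th0,th1,n,r=.2066,phi=np.radians(5.55),a=np.radians(2.2)):
    t=np.linspace(th0,th1,n+1)+phi
    u=-r*np.cos(t); w=np.c_[u*np.cos(a),u*np.sin(a),r*np.sin(t)]*1000
    return np.round(np.diff(w,axis=0),1)
if __name__=="__main__":
    st(); d=arc(0,1.655,36)
    for k in range(0,36,12): print(",".join(f"{x},{y},{z},0,0,0" for x,y,z in d[k:k+12]))
E
python3 arc.py
```

```text
tcp [509.6 -75.1  97.5] grasp [507.1 -75.2 116.1] z [ 0.133  0.006 -0.991] y [-0.039  0.999  0.   ] t 18.975 q [ 0.28  0.37 -0.28  2.08  0.17  0.57  1.49] w 0.193 gf 30.0 F [-3.1  5.   5.3]
1.1,0.0,9.4,0,0,0,1.6,0.1,9.4,0,0,0,2.0,0.1,9.3,0,0,0,2.4,0.1,9.2,0,0,0,2.8,0.1,9.1,0,0,0,3.3,0.1,8.9,0,0,0,3.7,0.1,8.8,0,0,0,4.1,0.2,8.6,0,0,0,4.4,0.2,8.4,0,0,0,4.8,0.2,8.2,0,0,0,5.2,0.2,7.9,0,0,0,5.6,0.2,7.7,0,0,0
5.9,0.2,7.4,0,0,0,6.2,0.2,7.2,0,0,0,6.6,0.3,6.9,0,0,0,6.9,0.3,6.6,0,0,0,7.2,0.3,6.2,0,0,0,7.4,0.3,5.9,0,0,0,7.7,0.3,5.5,0,0,0,8.0,0.3,5.2,0,0,0,8.2,0.3,4.8,0,0,0,8.4,0.3,4.4,0,0,0,8.6,0.3,4.0,0,0,0,8.8,0.3,3.6,0,0,0
8.9,0.3,3.2,0,0,0,9.1,0.3,2.8,0,0,0,9.2,0.4,2.4,0,0,0,9.3,0.4,2.0,0,0,0,9.4,0.4,1.5,0,0,0,9.4,0.4,1.1,0,0,0,9.5,0.4,0.7,0,0,0,9.5,0.4,0.2,0,0,0,9.5,0.4,-0.2,0,0,0,9.5,0.4,-0.6,0,0,0,9.4,0.4,-1.1,0,0,0,9.4,0.4,-1.5,0,0,0
```

Tab gripped (17.8 mm). I'll swing the lid up in stages.

Request:
carry_out(increments=[1.1,0.0,9.4,0,0,0,1.6,0.1,9.4,0,0,0,2.0,0.1,9.3,0,0,0,2.4,0.1,9.2,0,0,0,2.8,0.1,9.1,0,0,0,3.3,0.1,8.9,0,0,0,3.7,0.1,8.8,0,0,0,4.1,0.2,8.6,0,0,0,4.4,0.2,8.4,0,0,0,4.8,0.2,8.2,0,0,0,5.2,0.2,7.9,0,0,0,5.6,0.2,7.7,0,0,0])

```text
clock: 20.48
position: [0.5486, -0.0735, 0.201]
ee_rot: [-0.058, 3.012, 0.005]
force: [-2.1, 4.6, -5.8]
width: 0.192
gripper_force: 30.0
```

```bash
python3 -c "
from h import *
st()"
```

```text
tcp [548.6 -73.5 201. ] grasp [546.2 -73.6 219.6] z [ 0.128  0.006 -0.992] y [-0.039  0.999  0.001] t 20.475 q [ 0.29  0.3  -0.31  1.88  0.11  0.86  1.54] w 0.192 gf 30.0 F [-2.1  4.6 -5.8]
```

Request:
carry_out(increments=[5.9,0.2,7.4,0,0,0,6.2,0.2,7.2,0,0,0,6.6,0.3,6.9,0,0,0,6.9,0.3,6.6,0,0,0,7.2,0.3,6.2,0,0,0,7.4,0.3,5.9,0,0,0,7.7,0.3,5.5,0,0,0,8.0,0.3,5.2,0,0,0,8.2,0.3,4.8,0,0,0,8.4,0.3,4.4,0,0,0,8.6,0.3,4.0,0,0,0,8.8,0.3,3.6,0,0,0])

```text
clock: 21.98
position: [0.6387, -0.0702, 0.2696]
ee_rot: [-0.058, 3.012, 0.005]
force: [-6.8, 5.0, 3.6]
width: 0.194
gripper_force: 30.0
```

Request:
carry_out(increments=[8.9,0.3,3.2,0,0,0,9.1,0.3,2.8,0,0,0,9.2,0.4,2.4,0,0,0,9.3,0.4,2.0,0,0,0,9.4,0.4,1.5,0,0,0,9.4,0.4,1.1,0,0,0,9.5,0.4,0.7,0,0,0,9.5,0.4,0.2,0,0,0,9.5,0.4,-0.2,0,0,0,9.5,0.4,-0.6,0,0,0,9.4,0.4,-1.1,0,0,0,9.4,0.4,-1.5,0,0,0,3,0,-0.7,0,0,0,0,0,0,0,0,0])

```text
clock: 23.72
position: [0.7566, -0.0656, 0.2813]
ee_rot: [-0.058, 3.005, 0.004]
force: [2.1, 2.9, 5.9]
width: 0.196
gripper_force: 30.0
```

```bash
python3 -c "
from h import *
st()"
```

```text
tcp [756.6 -65.6 281.3] grasp [754.  -65.8 299.9] z [ 0.136  0.006 -0.991] y [-0.038  0.999  0.   ] t 23.725 q [ 0.17  0.57 -0.27  1.24  0.15  1.22  1.52] w 0.196 gf 30.0 F [2.1 2.9 5.9]
```

The lid reads 1.65 and is at its stop. Release, retreat over the tray side and look down into the case from above.

Request:
carry_out(increments=[0,0,0,0,0,0,0,0,0,0,0,0,0,0,0,0,0,0], grip=0.4)

```text
clock: 24.1
position: [0.7551, -0.067, 0.2792]
ee_rot: [-0.056, 3.009, 0.003]
force: [0.0, 0.4, 0.7]
width: 0.47
gripper_force: 0.0
```

Request:
carry_out(increments=[-3,0,20,0,0,0,-3,0,25,0,0,0,-3,0,25,0,0,0,-32,-33,-3,0,0.017,0,-32,-33,-3,0,0.017,0,-32,-33,-3,0,0.017,0,-32,-33,-3,0,0.017,0,-32,-33,-3,0,0.017,0,-32,-33,-3,0,0.017,0,-32,-33,-3,0,0.017,0,-32,-33,-3,0,0.017,0,0,0,0,0,0,0], grip=0)

```text
clock: 25.6
position: [0.4872, -0.3343, 0.3253]
ee_rot: [0.049, -3.136, -0.005]
force: [0.5, 0.6, 0.2]
width: 0.998
gripper_force: 0.0
```

```bash
python3 -c "
from h import *
st(); snap('top','t2',(190,110,380,250),4.2)"
```

```text
tcp [ 487.2 -334.3  325.3] grasp [ 487.3 -334.4  344.1] z [-0.005  0.003 -1.   ] y [-0.031  1.     0.003] t 25.6 q [ 0.66  0.33 -0.21  1.49  0.07  1.34  2.05] w 0.998 gf 0.0 F [0.5 0.6 0.2]
```

View pics/t2.png

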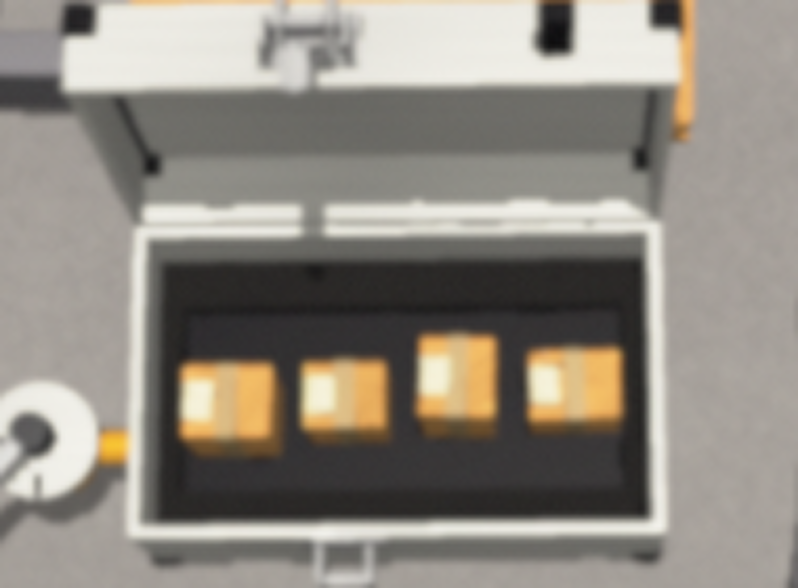

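Four parcels, left to right 1 to 4, with top-face centres at about (228,401), (344,395), (457,377) and (575,385) in the crop. I'll compute positions in the case frame.

```bash
cat > par.py <<'E'
from h import *
a=np.radians(2.2); Rz=R.from_euler('z',a).as_matrix(); C=np.array([.6197,.0185,0])
W=lambda q:C+Rz@np.array(q)
L=lambda w:(np.array(w)-C)@Rz
E
python3 - <<'E'
from par import *
c=vision.calibration("top")
f=lambda p:np.array(p,float)/4.2+[190-.38,110-.38]
B={1:(180,363,275,440,.089),2:(302,360,387,430,.079),3:(418,335,497,420,.092),4:(527,347,622,423,.074)}
for n,(x0,y0,x1,y1,z) in B.items():
    P=unproj(c,f([(x0,y0),(x1,y1),((x0+x1)/2,(y0+y1)/2)]),z); l=L(P)*1000
    print(n,"world",np.round(P[2]*1000,1),"case",np.round(l[2],1),"size",np.round(np.abs(l[0]-l[1]),1),"y range",np.round([l[1][1],l[0][1]],1))
t=unproj(c,[(385,210),(473,217),(466,306),(373,296)],.028); ty=np.degrees(np.arctan2(*(t[0]-t[3])[[1,0]])),np.degrees(np.arctan2(*(t[0]-t[1])[[0,1]])*-1); print(ty,t.mean(0))
E
```

```text
1 world [605.7 114.4  89. ] case [-10.3  96.4  89. ] size [45.4 54.7  0. ] y range [ 69.2 123.9]
2 world [613.5  49.3  79. ] case [-5. 31. 79.] size [41.6 48.9  0. ] y range [ 6.6 55.5]
3 world [622.3 -15.6  92. ] case [  1.3 -34.2  92. ] size [49.8 44.5  0. ] y range [-56.3 -11.8]
4 world [624.1 -81.9  74. ] case [   0.5 -100.5   74. ] size [45.3 53.9  0. ] y range [-127.4  -73.5]
(np.float64(-7.338241372906275), np.float64(-2.884594178152802)) [ 0.50197136 -0.32861782  0.028     ]
```

Sizes and row positions agree with the parcels' data. Plan: close along the case's x with the tool centred at case x≈-12, so the body clears the lid, and tips at z≈49 above the foam rails. Start with parcel 4.

Request:
carry_out(increments=[8,21,-10,0,0,-0.1738,8,21,-10,0,0,-0.1738,8,21,-10,0,0,-0.1738,8,21,-10,0,0,-0.1738,8,21,-10,0,0,-0.1738,8,21,-10,0,0,-0.1738,8,21,-10,0,0,-0.1738,8,21,-10,0,0,-0.1738,8,21,-10,0,0,-0.1738,17,21,-10,0,0,0,17,21,-10,0,0,0,18.4,21,-15,0,0,0,0,0,0,0,0,0,0,0,0,0,0,0], grip=0.1, newtons=40)

```text
clock: 27.4
position: [0.6147, -0.078, 0.2006]
ee_rot: [2.17, 2.27, 0.008]
force: [0.6, -0.8, -0.4]
width: 0.9
gripper_force: 0.0
```

```bash
cat >> par.py <<'E'
def need(q,yaw,z):
    "shift (mm) and turn to put TCP at case point q, tool y along world angle yaw"
    s=st(); r=rot(); w=W([q[0]/1e3,q[1]/1e3,0]); w[2]=z/1e3
    d=(np.degrees(np.arctan2(r[1,1],r[0,1]))-yaw+90)%180-90
    print("shift",np.round((w-s["position"])*1e3,1),"wz",round(-np.radians(d),3),"level wx,wy",np.round([-r[1,2],r[0,2]],3))
E
python3 -c "
from par import *
need((-12,-100.5),2.2,49)"
```

```text
tcp [614.7 -78.  200.6] grasp [614.6 -78.  219.4] z [ 0.005  0.003 -1.   ] y [0.999 0.045 0.005] t 27.4 q [ 0.06  0.45 -0.03  1.62  0.01  1.07  0.08] w 0.9 gf 0.0 F [ 0.6 -0.8 -0.4]
shift [  -3.2   -4.4 -151.6] wz -0.007 level wx,wy [-0.003  0.005]
```

Request:
carry_out(increments=[-3.2,-4.4,-25,-0.003,0.005,0,0,0,-30,0,0,0,0,0,-30,0,0,0,0,0,-30,0,0,0,0,0,-22,0,0,0,0,0,-14.6,0,0,0,0,0,0,0,0,0])

```text
clock: 28.28
position: [0.611, -0.0832, 0.0486]
ee_rot: [-2.172, -2.269, 0.002]
force: [0.0, -0.2, 0.5]
width: 0.901
gripper_force: 0.0
```

Request:
carry_out(increments=[0,0,0,0,0,0,0,0,0,0,0,0,0,0,0,0,0,0,0,0,0,0,0,0,0,0,0,0,0,0,0,0,0,0,0,0], grip=1)

```text
clock: 29.02
position: [0.6119, -0.0827, 0.0492]
ee_rot: [2.171, 2.27, 0.001]
force: [0.9, 0.3, 2.8]
width: 0.43
gripper_force: 40.0
```

```bash
python3 -c "
from par import *
need((-12,-100.5),2.2,49)"
```

```text
tcp [611.9 -82.7  49.2] grasp [611.9 -82.7  68. ] z [ 0.  0. -1.] y [0.999 0.044 0.   ] t 29.025 q [ 0.07  0.61 -0.03  1.77  0.02  0.76  0.07] w 0.43 gf 40.0 F [0.9 0.3 2.8]
shift [-0.3  0.3 -0.2] wz -0.006 level wx,wy [-0.  0.]
```

Parcel 4 gripped (39.6 mm). Lift and carry to the far-right slot of the tray.

Request:
carry_out(increments=[0,0,25,0,0,0,0,0,35,0,0,0,0,0,35,0,0,0,-6.4,-27.4,0,0,0,-0.012,-6.4,-27.4,0,0,0,-0.012,-6.4,-27.4,0,0,0,-0.012,-6.4,-27.4,0,0,0,-0.012,-6.4,-27.4,0,0,0,-0.012,-6.4,-27.4,0,0,0,-0.012,-6.4,-27.4,0,0,0,-0.012,-6.4,-27.4,0,0,0,-0.012,-6.4,-27.4,0,0,0,-0.012,-6.4,-27.4,0,0,0,-0.012,-6.6,-27.9,0,0,0,-0.012,0,0,0,0,0,0])

```text
clock: 30.9
position: [0.5386, -0.3876, 0.1432]
ee_rot: [-2.32, -2.116, 0.004]
force: [-0.5, 0.3, -1.4]
width: 0.435
gripper_force: 40.0
```

Request:
carry_out(increments=[0,0,-30,0,0,0,0,0,-30,0,0,0,0,0,-25,0,0,0,0,0,-18,0,0,0,0,0,-10,0,0,0,0,0,0,0,0,0,0,0,0,0,0,0])

```text
clock: 31.78
position: [0.5415, -0.385, 0.0318]
ee_rot: [2.316, 2.121, 0.0]
force: [0.4, 0.5, -0.8]
width: 0.434
gripper_force: 40.0
```

```bash
python3 -c "
from par import *
st()"
```

```text
tcp [ 541.5 -385.    31.8] grasp [ 541.5 -385.    50.6] z [ 0.001 -0.001 -1.   ] y [ 0.996 -0.088  0.001] t 31.775 q [ 0.51  0.69  0.04  1.65 -0.03  0.79  0.48] w 0.434 gf 40.0 F [ 0.4  0.5 -0.8]
```

Request:
carry_out(increments=[0,0,-7,0,0,0,0,0,-4,0,0,0,0,0,0,0,0,0])

```text
clock: 32.15
position: [0.5409, -0.3847, 0.0202]
ee_rot: [-2.317, -2.122, 0.0]
force: [-1.9, 1.6, 2.0]
width: 0.431
gripper_force: 40.0
```

Request:
carry_out(increments=[0,0,0,0,0,0,0,0,0,0,0,0,0,0,0,0,0,0], grip=0.35)

```text
clock: 32.52
position: [0.541, -0.3847, 0.0198]
ee_rot: [-2.316, -2.122, 0.0]
force: [0.5, 0.3, -0.2]
width: 0.642
gripper_force: 0.0
```

Request:
carry_out(increments=[0,0,25,0,0,0,0,0,45,0,0,0,0,0,55,0,0,0,0,0,55,0,0,0,0,0,0,0,0,0])

```text
clock: 33.15
position: [0.5433, -0.3863, 0.2053]
ee_rot: [2.311, 2.116, 0.004]
force: [0.3, 0.2, -1.6]
width: 0.65
gripper_force: 0.0
```

```bash
python3 -c "
from par import *
need((-12,-34.2),2.2,49)"
```

```text
tcp [ 543.3 -386.3  205.3] grasp [ 543.2 -386.2  224.1] z [ 0.008 -0.005 -1.   ] y [ 0.996 -0.088  0.008] t 33.15 q [ 0.5   0.51  0.05  1.5  -0.03  1.12  0.47] w 0.65 gf 0.0 F [ 0.3  0.2 -1.6]
shift [  65.7  370.2 -156.3] wz 0.126 level wx,wy [0.005 0.008]
```

```bash
cat > det.py <<'E'
from par import *
def det():
    c=vision.calibration("top"); im=vision.get_image("top")
    hsv=cv2.cvtColor(im,cv2.COLOR_RGB2HSV); m=cv2.inRange(hsv,(8,90,120),(22,255,255))
    m=cv2.morphologyEx(m,cv2.MORPH_CLOSE,np.ones((7,7),np.uint8))
    n,lab,s,ce=cv2.connectedComponentsWithStats(m)
    for k in range(1,n):
        x,y,w,h,A=s[k]
        if 150<A<900 and 225<x<475 and 150<y<310:
            p=unproj(c,[(x+w/2-.5,y+h/2-.5)],.08)[0]; print("blob px",x,y,w,h,A,"case@z80",np.round(L(p)[:2]*1e3,1))
if __name__=="__main__": det()
E
python3 det.py
```

```text
blob px 437 232 22 19 348 case@z80 [-100.2 -387.3]
```

Request:
carry_out(increments=[6.8,36.8,-5,0,0,0.0126,6.8,36.8,-5,0,0,0.0126,6.8,36.8,-5,0,0,0.0126,6.8,36.8,-5,0,0,0.0126,6.8,36.8,-5,0,0,0.0126,6.8,36.8,-5,0,0,0.0126,6.8,36.8,-5,0,0,0.0126,6.8,36.8,-5,0,0,0.0126,6.8,36.8,-5,0,0,0.0126,6.8,36.8,-5,0,0,0.0126,0,0,0,0,0,0,0,0,0,0,0,0], grip=0.1)

```text
clock: 34.7
position: [0.6081, -0.0173, 0.1487]
ee_rot: [-2.178, -2.262, 0.003]
force: [-0.4, -0.3, 0.5]
width: 0.902
gripper_force: 0.0
```

```bash
python3 -c "
from par import *
need((-12,-34.2),2.2,49)"
```

```text
tcp [608.1 -17.3 148.7] grasp [608.2 -17.3 167.5] z [-0.002 -0.001 -1.   ] y [ 0.999  0.038 -0.002] t 34.7 q [-0.03  0.48 -0.05  1.7   0.03  0.96 -0.05] w 0.902 gf 0.0 F [-0.4 -0.3  0.5]
shift [  0.9   1.1 -99.7] wz 0.0 level wx,wy [ 0.001 -0.002]
```

```bash
sed -i 's/(7,7)/(3,3)/' det.py; python3 - <<'E'
from par import *
c=snap("wrist","w6")
for q in ((1.3,-34.2,92),(-5,31,79),(-10.3,96.4,89)): print(proj(c,W(np.array(q)/1e3)))
E
```

```text
[[343.56777803 252.1065788 ]]
[[333.14125978 139.29476246]]
[[324.67985019  12.74317287]]
```

View pics/w6.png

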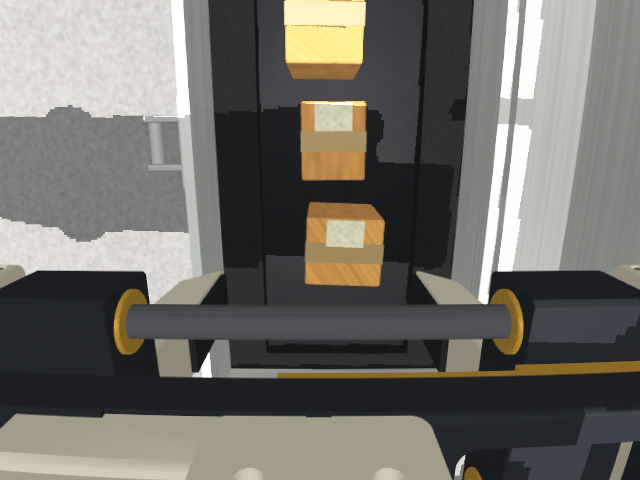

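Parcel 3 (344,252) and parcels 2 and 1 are where expected. Descend on parcel 3.

Request:
carry_out(increments=[0.9,1.1,-25,0,0,0,0,0,-30,0,0,0,0,0,-27,0,0,0,0,0,-17.5,0,0,0,0,0,0,0,0,0])

```text
clock: 35.38
position: [0.6089, -0.0165, 0.0493]
ee_rot: [-2.179, -2.261, 0.003]
force: [0.8, -0.5, 1.0]
width: 0.894
gripper_force: 0.0
```

Request:
carry_out(increments=[0,0,0,0,0,0,0,0,0,0,0,0,0,0,0,0,0,0,0,0,0,0,0,0,0,0,0,0,0,0,0,0,0,0,0,0], grip=1)

```text
clock: 36.12
position: [0.6109, -0.0155, 0.0512]
ee_rot: [2.178, 2.263, 0.002]
force: [2.5, 0.9, 5.3]
width: 0.496
gripper_force: 40.0
```

```bash
python3 -c "
from par import *
st()"
```

```text
tcp [610.9 -15.5  51.2] grasp [610.8 -15.5  70. ] z [ 0.002  0.    -1.   ] y [0.999 0.038 0.002] t 36.125 q [-0.03  0.6  -0.05  1.78  0.04  0.76 -0.06] w 0.496 gf 40.0 F [2.5 0.9 5.3]
```

Parcel 3 gripped (45.6 mm). Carry it to the far-left slot.

Request:
carry_out(increments=[0,0,25,0,0,0,0,0,35,0,0,0,0,0,35,0,0,0,-5.9,-26.5,0,0,0,-0.0126,-5.9,-26.5,0,0,0,-0.0126,-5.9,-26.5,0,0,0,-0.0126,-5.9,-26.5,0,0,0,-0.0126,-5.9,-26.5,0,0,0,-0.0126,-5.9,-26.5,0,0,0,-0.0126,-5.9,-26.5,0,0,0,-0.0126,-5.9,-26.5,0,0,0,-0.0126,-5.9,-26.5,0,0,0,-0.0126,-5.9,-26.5,0,0,0,-0.0126,0,0,0,0,0,0,0,0,0,0,0,0])

```text
clock: 38.0
position: [0.5503, -0.2795, 0.1447]
ee_rot: [-2.314, -2.121, 0.001]
force: [0.1, 0.3, -2.3]
width: 0.496
gripper_force: 40.0
```

Request:
carry_out(increments=[0,0,-30,0,0,0,0,0,-30,0,0,0,0,0,-25,0,0,0,0,0,-18,0,0,0,0,0,-9,0,0,0,0,0,0,0,0,0,0,0,0,0,0,0])

```text
clock: 38.88
position: [0.5515, -0.2808, 0.0343]
ee_rot: [2.316, 2.121, 0.001]
force: [0.2, -1.0, -1.9]
width: 0.499
gripper_force: 40.0
```

```bash
python3 -c "
from par import *
st()"
```

```text
tcp [ 551.5 -280.8   34.3] grasp [ 551.5 -280.8   53.1] z [ 0.001 -0.    -1.   ] y [ 0.996 -0.088  0.001] t 38.875 q [ 0.38  0.63  0.01  1.78 -0.01  0.73  0.31] w 0.499 gf 40.0 F [ 0.2 -1.  -1.9]
```

Request:
carry_out(increments=[0,0,-7,0,0,0,0,0,-5,0,0,0,0,0,0,0,0,0])

```text
clock: 39.25
position: [0.551, -0.2806, 0.022]
ee_rot: [2.317, 2.122, 0.0]
force: [-3.1, 1.7, 6.7]
width: 0.498
gripper_force: 40.0
```

Request:
carry_out(increments=[0,0,0,0,0,0,0,0,0,0,0,0,0,0,0,0,0,0], grip=0.3)

```text
clock: 39.62
position: [0.5509, -0.2806, 0.0213]
ee_rot: [-2.317, -2.122, 0.0]
force: [0.3, 0.5, -0.3]
width: 0.693
gripper_force: 0.0
```

Request:
carry_out(increments=[0,0,25,0,0,0,0,0,45,0,0,0,0,0,55,0,0,0,0,-20,55,0,0,0,0,-30,0,0,0,0])

```text
clock: 40.25
position: [0.5538, -0.3314, 0.207]
ee_rot: [2.309, 2.119, 0.006]
force: [0.1, -0.3, -1.4]
width: 0.7
gripper_force: 0.0
```

```bash
python3 det.py; python3 -c "
from par import *
need((-14,31),2.2,49)"
```

```text
blob px 261 195 22 19 286 case@z80 [-6.1 31.2]
blob px 232 196 24 20 373 case@z80 [-8.9 98.5]
blob px 398 225 20 21 279 case@z80 [ -84.8 -292. ]
tcp [ 551.  -336.7  204.3] grasp [ 550.9 -336.6  223.1] z [ 0.004 -0.005 -1.   ] y [ 0.996 -0.091  0.004] t 40.3 q [ 0.44  0.48  0.04  1.55 -0.02  1.1   0.39] w 0.704 gf 0.0 F [ 0.  -3.2  0.4]
shift [  53.5  385.7 -155.3] wz 0.129 level wx,wy [0.005 0.004]
```

Parcels 2 and 1 are unmoved at case (-6,31) and (-9,98). Next is parcel 2.

Request:
carry_out(increments=[5.6,38,-5,0,0,0.0126,5.6,38,-5,0,0,0.0126,5.6,38,-5,0,0,0.0126,5.6,38,-5,0,0,0.0126,5.6,38,-5,0,0,0.0126,5.6,38,-5,0,0,0.0126,5.6,38,-5,0,0,0.0126,5.6,38,-5,0,0,0.0126,5.6,38,-5,0,0,0.0126,5.6,38,-5,0,0,0.0126,0,0,0,0,0,0,0,0,0,0,0,0], grip=0.1)

```text
clock: 41.8
position: [0.6066, 0.0488, 0.1511]
ee_rot: [-2.179, -2.263, 0.002]
force: [0.8, 0.6, 0.2]
width: 0.897
gripper_force: 0.0
```

```bash
python3 -c "
from par import *
need((-12,31),2.2,49)"
```

```text
tcp [606.6  48.8 151.1] grasp [606.6  48.8 169.9] z [-0.001 -0.001 -1.   ] y [ 0.999  0.038 -0.001] t 41.8 q [-0.12  0.48 -0.07  1.7   0.04  0.96 -0.17] w 0.897 gf 0.0 F [0.8 0.6 0.2]
shift [-1.000e-01  2.000e-01 -1.021e+02] wz 0.0 level wx,wy [ 0.001 -0.001]
```

Request:
carry_out(increments=[0,0,-27,0,0,0,0,0,-30,0,0,0,0,0,-27,0,0,0,0,0,-17.5,0,0,0,0,0,0,0,0,0])

```text
clock: 42.42
position: [0.6061, 0.0484, 0.0489]
ee_rot: [-2.179, -2.261, 0.003]
force: [0.2, -0.6, 0.8]
width: 0.899
gripper_force: 0.0
```

Request:
carry_out(increments=[0,0,0,0,0,0,0,0,0,0,0,0,0,0,0,0,0,0,0,0,0,0,0,0,0,0,0,0,0,0,0,0,0,0,0,0,0,0,0,0,0,0], grip=1)

```text
clock: 43.3
position: [0.6074, 0.0495, 0.0503]
ee_rot: [2.178, 2.263, 0.001]
force: [1.7, 1.0, 4.6]
width: 0.413
gripper_force: 40.0
```

```bash
python3 -c "
from par import *
st()"
```

```text
tcp [607.4  49.5  50.3] grasp [607.4  49.5  69.1] z [ 0.001  0.    -1.   ] y [0.999 0.038 0.001] t 43.3 q [-0.12  0.6  -0.07  1.79  0.06  0.76 -0.18] w 0.413 gf 40.0 F [1.7 1.  4.6]
```

Parcel 2 gripped (38 mm). Carry it to the near-right slot.

Request:
carry_out(increments=[0,0,25,0,0,0,0,0,35,0,0,0,0,0,35,0,0,0,-12.8,-35.5,0,0,0,-0.0105,-12.8,-35.5,0,0,0,-0.0105,-12.8,-35.5,0,0,0,-0.0105,-12.8,-35.5,0,0,0,-0.0105,-12.8,-35.5,0,0,0,-0.0105,-12.8,-35.5,0,0,0,-0.0105,-12.8,-35.5,0,0,0,-0.0105,-12.8,-35.5,0,0,0,-0.0105,-12.8,-35.5,0,0,0,-0.0105,-12.8,-35.5,0,0,0,-0.0105,-12.8,-35.5,0,0,0,-0.0105,-12.8,-35.5,0,0,0,-0.0105,0,0,0,0,0,0,0,0,0,0,0,0])

```text
clock: 45.42
position: [0.453, -0.3756, 0.1443]
ee_rot: [-2.315, -2.121, -0.0]
force: [0.8, 1.1, -1.5]
width: 0.412
gripper_force: 40.0
```

Request:
carry_out(increments=[0,0,-30,0,0,0,0,0,-30,0,0,0,0,0,-25,0,0,0,0,0,-18,0,0,0,0,0,-9,0,0,0,0,0,0,0,0,0,0,0,0,0,0,0])

```text
clock: 46.3
position: [0.4538, -0.3769, 0.0337]
ee_rot: [2.316, 2.121, 0.0]
force: [-0.2, 0.6, -0.9]
width: 0.411
gripper_force: 40.0
```

```bash
python3 -c "
from par import *
st()"
```

```text
tcp [ 453.8 -376.9   33.7] grasp [ 453.8 -376.9   52.5] z [ 0.001 -0.001 -1.   ] y [ 0.996 -0.088  0.001] t 46.3 q [ 0.58  0.6   0.03  1.85 -0.03  0.69  0.54] w 0.411 gf 40.0 F [-0.2  0.6 -0.9]
```

Request:
carry_out(increments=[0,0,-7,0,0,0,0,0,-5,0,0,0,0,0,0,0,0,0])

```text
clock: 46.68
position: [0.4533, -0.3766, 0.0211]
ee_rot: [-2.317, -2.122, 0.0]
force: [0.1, 0.4, 4.7]
width: 0.413
gripper_force: 40.0
```

Request:
carry_out(increments=[0,0,0,0,0,0,0,0,0,0,0,0,0,0,0,0,0,0], grip=0.4)

```text
clock: 47.05
position: [0.4532, -0.3765, 0.0208]
ee_rot: [-2.316, -2.122, 0.0]
force: [-0.8, 0.4, -0.1]
width: 0.595
gripper_force: 0.0
```

Request:
carry_out(increments=[0,0,25,0,0,0,0,0,45,0,0,0,0,0,55,0,0,0,0,0,55,0,0,0,0,0,0,0,0,0])

```text
clock: 47.68
position: [0.4554, -0.3783, 0.2057]
ee_rot: [2.311, 2.116, 0.003]
force: [-0.4, 0.9, -0.5]
width: 0.598
gripper_force: 0.0
```

```bash
python3 det.py; python3 -c "
from par import *
need((-13,96.4),2.2,49)"
```

```text
blob px 233 196 23 20 366 case@z80 [-9.  97.3]
blob px 398 225 20 22 283 case@z80 [ -86. -292.]
blob px 437 232 23 19 286 case@z80 [-100.2 -388.5]
blob px 436 268 20 17 201 case@z80 [-183.4 -378.4]
tcp [ 454.2 -377.3  203. ] grasp [ 454.2 -377.2  221.8] z [ 0.003 -0.002 -1.   ] y [ 0.996 -0.088  0.004] t 47.725 q [ 0.57  0.4   0.05  1.7  -0.02  1.04  0.53] w 0.601 gf 0.0 F [-0.3 -0.2 -1.1]
shift [ 148.8  491.6 -154. ] wz 0.126 level wx,wy [0.002 0.003]
```

Parcel 1 is still in place. Fetch it.

Request:
carry_out(increments=[12.5,41,-4.3,0,0,0.0105,12.5,41,-4.3,0,0,0.0105,12.5,41,-4.3,0,0,0.0105,12.5,41,-4.3,0,0,0.0105,12.5,41,-4.3,0,0,0.0105,12.5,41,-4.3,0,0,0.0105,12.5,41,-4.3,0,0,0.0105,12.5,41,-4.3,0,0,0.0105,12.5,41,-4.3,0,0,0.0105,12.5,41,-4.3,0,0,0.0105,12.5,41,-4.3,0,0,0.0105,12,40.5,-4.3,0,0,0.0105,0,0,0,0,0,0,0,0,0,0,0,0], grip=0.1)

```text
clock: 49.48
position: [0.6019, 0.1141, 0.1479]
ee_rot: [-2.178, -2.263, 0.004]
force: [-0.1, -1.1, -0.4]
width: 0.902
gripper_force: 0.0
```

```bash
python3 -c "
from par import *
need((-13,97),2.2,49)"
```

```text
tcp [601.9 114.1 147.9] grasp [601.9 114.2 166.7] z [-0.003 -0.001 -1.   ] y [ 0.999  0.038 -0.003] t 49.475 q [-0.19  0.49 -0.12  1.69  0.07  0.97 -0.3 ] w 0.902 gf 0.0 F [-0.1 -1.1 -0.4]
shift [  1.1   0.8 -98.9] wz 0.0 level wx,wy [ 0.001 -0.003]
```

Request:
carry_out(increments=[0.5,0.5,-25,0,0,0,0,0,-30,0,0,0,0,0,-27,0,0,0,0,0,-17,0,0,0,0,0,0,0,0,0])

```text
clock: 50.1
position: [0.6023, 0.1142, 0.0492]
ee_rot: [-2.179, -2.261, 0.004]
force: [0.3, -0.3, 0.1]
width: 0.904
gripper_force: 0.0
```

Request:
carry_out(increments=[0,0,0,0,0,0,0,0,0,0,0,0,0,0,0,0,0,0,0,0,0,0,0,0,0,0,0,0,0,0,0,0,0,0,0,0,0,0,0,0,0,0], grip=1)

```text
clock: 50.98
position: [0.6036, 0.1155, 0.0507]
ee_rot: [2.178, 2.263, 0.001]
force: [1.0, 0.4, 4.8]
width: 0.455
gripper_force: 40.0
```

```bash
python3 -c "
from par import *
st()"
```

```text
tcp [603.6 115.5  50.7] grasp [603.6 115.5  69.5] z [ 0.001  0.    -1.   ] y [0.999 0.038 0.001] t 50.975 q [-0.2   0.61 -0.11  1.77  0.09  0.77 -0.32] w 0.455 gf 40.0 F [1.  0.4 4.8]
```

Parcel 1 gripped (41.9 mm). Carry it to the near-left slot.

Request:
carry_out(increments=[0,0,25,0,0,0,0,0,35,0,0,0,0,0,35,0,0,0,-11.7,-32.4,0,0,0,-0.0105,-11.7,-32.4,0,0,0,-0.0105,-11.7,-32.4,0,0,0,-0.0105,-11.7,-32.4,0,0,0,-0.0105,-11.7,-32.4,0,0,0,-0.0105,-11.7,-32.4,0,0,0,-0.0105,-11.7,-32.4,0,0,0,-0.0105,-11.7,-32.4,0,0,0,-0.0105,-11.7,-32.4,0,0,0,-0.0105,-11.7,-32.4,0,0,0,-0.0105,-11.7,-32.4,0,0,0,-0.0105,-11.7,-32.4,0,0,0,-0.0105,0,0,0,0,0,0,0,0,0,0,0,0])

```text
clock: 53.1
position: [0.4627, -0.2726, 0.145]
ee_rot: [-2.315, -2.121, 0.0]
force: [-0.7, 0.5, -1.3]
width: 0.454
gripper_force: 40.0
```

Request:
carry_out(increments=[0,0,-30,0,0,0,0,0,-30,0,0,0,0,0,-25,0,0,0,0,0,-18,0,0,0,0,0,-9,0,0,0,0,0,0,0,0,0,0,0,0,0,0,0])

```text
clock: 53.98
position: [0.4634, -0.2733, 0.034]
ee_rot: [2.316, 2.122, 0.001]
force: [0.7, 0.2, -0.9]
width: 0.454
gripper_force: 40.0
```

```bash
python3 -c "
from par import *
st()"
```

```text
tcp [ 463.4 -273.3   34. ] grasp [ 463.4 -273.3   52.8] z [ 0.001 -0.    -1.   ] y [ 0.996 -0.087  0.001] t 53.975 q [ 0.44  0.54 -0.01  1.98  0.01  0.62  0.34] w 0.454 gf 40.0 F [ 0.7  0.2 -0.9]
```

Request:
carry_out(increments=[0,0,-7,0,0,0,0,0,-5,0,0,0,0,0,0,0,0,0])

```text
clock: 54.35
position: [0.4629, -0.2734, 0.0214]
ee_rot: [-2.317, -2.122, 0.0]
force: [-0.3, -0.1, 2.5]
width: 0.459
gripper_force: 40.0
```

Request:
carry_out(increments=[0,0,0,0,0,0,0,0,0,0,0,0,0,0,0,0,0,0], grip=0.35)

```text
clock: 54.72
position: [0.4624, -0.2732, 0.0212]
ee_rot: [-2.316, -2.121, 0.001]
force: [-2.1, 1.1, 1.9]
width: 0.645
gripper_force: 1.1
```

Request:
carry_out(increments=[0,0,25,0,0,0,0,0,45,0,0,0,0,0,60,0,0,0,0,0,60,0,0,0,0,0,60,0,0,0,0,0,60,0,0,0,0,0,40,0,0,0.17,10,30,0,0,0,0.17,10,30,0,0,0,0.17,10,30,0,0,0,0.17,10,30,0,0,0,0.17,10,30,0,0,0,0.17,10,20,0,0,0,0.17,10,20,0,0,0,0.17,10,20,0,0,0,0.17,10,0,0,0,0,0.166,0,0,0,0,0,0])

```text
clock: 56.85
position: [0.5533, -0.0632, 0.371]
ee_rot: [0.058, -3.141, -0.0]
force: [-0.4, -0.7, 0.2]
width: 0.652
gripper_force: 0.0
```

```bash
python3 det.py; python3 - <<'E'
from par import *
st(); snap("top","t3",(190,90,500,320),2.5)
t=1.65+np.radians(5.65); r=.203
q=np.array([90-r*1e3*np.cos(t),-90,95+r*1e3*np.sin(t)]); print("tab case",q); w=W(q/1e3); print("tab world",w)
E
```

```text
blob px 436 232 24 19 312 case@z80 [-100.2 -387.3]
blob px 406 234 20 23 283 case@z80 [-109.  -310.2]
blob px 393 262 23 20 327 case@z80 [-171.6 -280.5]
blob px 435 268 21 18 245 case@z80 [-184.6 -377.2]
tcp [552.9 -63.5 371.1] grasp [552.9 -63.5 389.9] z [-0. -0. -1.] y [-0.034  0.999 -0.   ] t 56.9 q [ 0.28  0.27 -0.35  1.48  0.09  1.41  1.54] w 0.65 gf 0.0 F [ 0.5  0.3 -0.9]
tab case [125.90648344 -90.         294.79921033]
tab world [ 0.74896858 -0.06660039  0.29479921]
```

View pics/t3.png

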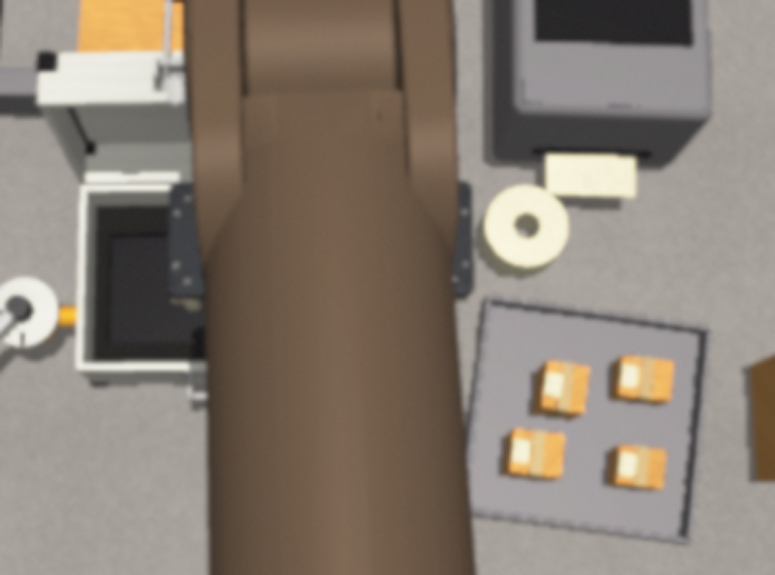

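All four parcels stand separately in the tray. Parcel 3 was shifted about 20 mm but is still inside and separate. Next, go back to the lid tab.

Request:
carry_out(increments=[24.5,-0.4,-2.5,0,-0.017,0,24.5,-0.4,-2.5,0,-0.017,0,24.5,-0.4,-2.5,0,-0.017,0,24.5,-0.4,-2.5,0,-0.017,0,24.5,-0.4,-2.5,0,-0.017,0,24.5,-0.4,-2.5,0,-0.017,0,24.5,-0.4,-2.5,0,-0.017,0,24.5,-0.4,-2.5,0,-0.017,0,0,0,0,0,0,0,0,0,0,0,0,0], newtons=30)

```text
clock: 58.2
position: [0.7482, -0.0668, 0.3515]
ee_rot: [-0.054, 3.006, -0.004]
force: [-0.5, 0.7, 0.3]
width: 0.647
gripper_force: 0.0
```

```bash
python3 - <<'E'
from par import *
st(); c=snap("wrist","w7"); print(proj(c,[[.749,-.0666,.2948],[.7504,-.0666,.311]]))
E
```

```text
tcp [748.2 -66.8 351.5] grasp [745.6 -66.8 370.1] z [ 0.135 -0.    -0.991] y [-0.035  0.999 -0.005] t 58.2 q [ 0.19  0.53 -0.31  1.13  0.17  1.36  1.51] w 0.647 gf 0.0 F [-0.5  0.7  0.3]
[[321.33892037 246.40057942]
 [321.32028435 260.50431556]]
```

View pics/w7.png

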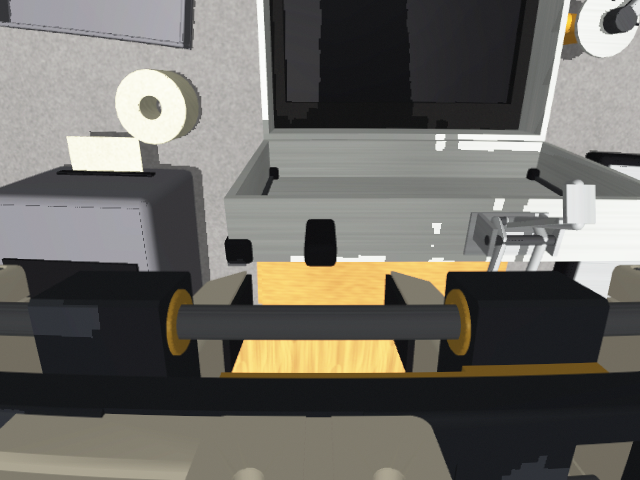

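The case is empty and the tab is at (320,243) as predicted. Descend and pinch.

Request:
carry_out(increments=[1.4,0.2,-18,0,0,0,1,0,-18,0,0,0,1,0,-18,0,0,0,1,0,-17,0,0,0,0,0,0,0,0,0])

```text
clock: 58.88
position: [0.7524, -0.0665, 0.2781]
ee_rot: [-0.056, 3.008, -0.004]
force: [0.6, -0.5, -0.3]
width: 0.652
gripper_force: 0.0
```

Request:
carry_out(increments=[0,0,0,0,0,0,0,0,0,0,0,0,0,0,0,0,0,0,0,0,0,0,0,0,0,0,0,0,0,0,0,0,0,0,0,0,0,0,0,0,0,0], grip=1)

```text
clock: 59.75
position: [0.7533, -0.0658, 0.2805]
ee_rot: [-0.057, 3.005, -0.003]
force: [-0.8, 1.7, 1.6]
width: 0.195
gripper_force: 30.0
```

```bash
python3 - <<'E'
from arc import *
from par import L
s=st(); g=s["position"]-.0188*rot()[:,2]; l=L(g)*1e3; r=np.hypot(l[0]-90,l[2]-95); th=np.arctan2(l[2]-95,90-l[0]); print(l,r,th-np.radians(5.55))
d=arc(1.65,-.005,36,r=r/1e3,phi=th-1.65)
print(th-1.65)
for k in range(0,36,18): print(",".join(f"{x},{y},{z},0,0,0" for x,y,z in d[k:k+18]))
E
```

```text
tcp [753.3 -65.8 280.5] grasp [750.8 -65.8 299.1] z [ 0.136  0.    -0.991] y [-0.038  0.999 -0.005] t 59.75 q [ 0.2   0.57 -0.32  1.25  0.19  1.22  1.5 ] w 0.195 gf 30.0 F [-0.8  1.7  1.6]
[127.72838932 -89.27868427 299.11612566] 207.573659495355 1.6567055475101662
0.10357132099585153
-9.4,-0.4,1.5,0,0,0,-9.5,-0.4,1.1,0,0,0,-9.5,-0.4,0.6,0,0,0,-9.5,-0.4,0.2,0,0,0,-9.5,-0.4,-0.2,0,0,0,-9.5,-0.4,-0.7,0,0,0,-9.5,-0.4,-1.1,0,0,0,-9.4,-0.4,-1.5,0,0,0,-9.3,-0.4,-2.0,0,0,0,-9.2,-0.4,-2.4,0,0,0,-9.1,-0.3,-2.8,0,0,0,-9.0,-0.3,-3.2,0,0,0,-8.8,-0.3,-3.6,0,0,0,-8.6,-0.3,-4.0,0,0,0,-8.4,-0.3,-4.4,0,0,0,-8.2,-0.3,-4.8,0,0,0,-8.0,-0.3,-5.2,0,0,0,-7.8,-0.3,-5.6,0,0,0
-7.5,-0.3,-5.9,0,0,0,-7.2,-0.3,-6.2,0,0,0,-6.9,-0.3,-6.6,0,0,0,-6.6,-0.3,-6.9,0,0,0,-6.3,-0.2,-7.2,0,0,0,-5.9,-0.2,-7.5,0,0,0,-5.6,-0.2,-7.7,0,0,0,-5.2,-0.2,-8.0,0,0,0,-4.9,-0.2,-8.2,0,0,0,-4.5,-0.2,-8.4,0,0,0,-4.1,-0.2,-8.6,0,0,0,-3.7,-0.1,-8.8,0,0,0,-3.3,-0.1,-9.0,0,0,0,-2.9,-0.1,-9.1,0,0,0,-2.4,-0.1,-9.2,0,0,0,-2.0,-0.1,-9.3,0,0,0,-1.6,-0.1,-9.4,0,0,0,-1.2,-0.0,-9.5,0,0,0
```

Request:
carry_out(increments=[-9.4,-0.4,1.5,0,0,0,-9.5,-0.4,1.1,0,0,0,-9.5,-0.4,0.6,0,0,0,-9.5,-0.4,0.2,0,0,0,-9.5,-0.4,-0.2,0,0,0,-9.5,-0.4,-0.7,0,0,0,-9.5,-0.4,-1.1,0,0,0,-9.4,-0.4,-1.5,0,0,0,-9.3,-0.4,-2.0,0,0,0,-9.2,-0.4,-2.4,0,0,0,-9.1,-0.3,-2.8,0,0,0,-9.0,-0.3,-3.2,0,0,0,-8.8,-0.3,-3.6,0,0,0,-8.6,-0.3,-4.0,0,0,0,-8.4,-0.3,-4.4,0,0,0,-8.2,-0.3,-4.8,0,0,0,-8.0,-0.3,-5.2,0,0,0,-7.8,-0.3,-5.6,0,0,0])

```text
clock: 62.0
position: [0.5908, -0.072, 0.2423]
ee_rot: [-0.057, 3.004, -0.003]
force: [2.5, 4.6, 2.1]
width: 0.196
gripper_force: 30.0
```

```bash
python3 - <<'E'
from arc import *
from par import L
s=st(); g=s["position"]-.0188*rot()[:,2]; l=L(g)*1e3; r=np.hypot(l[0]-90,l[2]-95); th=np.arctan2(l[2]-95,90-l[0]); print(l,r,th-.1036)
E
```

```text
tcp [590.8 -72.  242.3] grasp [588.2 -72.  260.9] z [ 0.136  0.    -0.991] y [-0.038  0.999 -0.005] t 62.0 q [ 0.31  0.32 -0.36  1.73  0.14  0.98  1.51] w 0.196 gf 30.0 F [2.5 4.6 2.1]
[-34.95284723 -89.26016417 260.94220301] 207.7258500260082 0.8217842559402182
```

Tracking well at 0.82 rad. Continue closing.

Request:
carry_out(increments=[-7.5,-0.3,-5.9,0,0,0,-7.2,-0.3,-6.2,0,0,0,-6.9,-0.3,-6.6,0,0,0,-6.6,-0.3,-6.9,0,0,0,-6.3,-0.2,-7.2,0,0,0,-5.9,-0.2,-7.5,0,0,0,-5.6,-0.2,-7.7,0,0,0,-5.2,-0.2,-8.0,0,0,0,-4.9,-0.2,-8.2,0,0,0,-4.5,-0.2,-8.4,0,0,0,-4.1,-0.2,-8.6,0,0,0,-3.7,-0.1,-8.8,0,0,0,-3.3,-0.1,-9.0,0,0,0,-2.9,-0.1,-9.1,0,0,0,-2.4,-0.1,-9.2,0,0,0,-2.0,-0.1,-9.3,0,0,0,-1.6,-0.1,-9.4,0,0,0,-1.2,0,-9.5,0,0,0,0,0,0,0,0,0])

```text
clock: 64.38
position: [0.5074, -0.0752, 0.0954]
ee_rot: [-0.058, 3.008, -0.003]
force: [0.6, 6.8, -3.5]
width: 0.193
gripper_force: 30.0
```

```bash
python3 - <<'E'
from arc import *
from par import L
s=st(); g=s["position"]-.0188*rot()[:,2]; l=L(g)*1e3; r=np.hypot(l[0]-90,l[2]-95); th=np.arctan2(l[2]-95,90-l[0]); print(l,r,th-.1036)
E
```

```text
tcp [507.4 -75.2  95.4] grasp [504.9 -75.3 114. ] z [ 0.132  0.    -0.991] y [-0.038  0.999 -0.005] t 64.375 q [ 0.31  0.38 -0.33  2.09  0.22  0.57  1.44] w 0.193 gf 30.0 F [ 0.6  6.8 -3.5]
[-118.31735367  -89.27424097  114.00467032] 209.1824498696355 -0.012622423459591109
```

Press down a little to make sure it is fully shut.

Request:
carry_out(increments=[0,0,-2,0,0,0,0,0,-1,0,0,0,0,0,-1,0,0,0,0,0,0,0,0,0,0,0,0,0,0,0])

```text
clock: 65.0
position: [0.5074, -0.0753, 0.0937]
ee_rot: [-0.058, 3.007, -0.005]
force: [-12.8, 7.5, 28.9]
width: 0.197
gripper_force: 30.0
```

```bash
python3 -c "
from h import *
st()"
```

```text
tcp [507.4 -75.3  93.7] grasp [504.9 -75.3 112.3] z [ 0.134 -0.001 -0.991] y [-0.038  0.999 -0.006] t 65.0 q [ 0.31  0.38 -0.33  2.09  0.22  0.57  1.44] w 0.197 gf 30.0 F [-12.8   7.5  28.9]
```

Firm stop (29 N), so the lid is shut. Release, rise and retreat clear of everything.

Request:
carry_out(increments=[0,0,0,0,0,0,0,0,0,0,0,0,0,0,0,0,0,0,0,0,0,0,0,0], grip=0.4)

```text
clock: 65.5
position: [0.509, -0.0763, 0.0925]
ee_rot: [-0.056, 3.006, -0.005]
force: [-0.5, -0.2, 0.8]
width: 0.568
gripper_force: 0.0
```

Request:
carry_out(increments=[0,0,20,0,0,0,0,0,35,0,0,0,0,0,45,0,0,0,0,0,45,0,0,0,0,0,45,0,0,0,0,-20,0,0,0,0,0,-30,0,0,0,0,0,-40,0,0,0,0,0,-40,0,0,0,0,0,-40,0,0,0,0,0,-40,0,0,0,0,0,-40,0,0,0,0,0,0,0,0,0,0])

```text
clock: 67.12
position: [0.5079, -0.33, 0.2818]
ee_rot: [-0.048, 3.007, -0.006]
force: [0.1, 0.9, 0.3]
width: 0.601
gripper_force: 0.0
```

```bash
python3 - <<'E'
from par import *
st(); c=snap("side","s9",(170,130,490,370),2.4)
i=vision.get_image("top"); cv2.imwrite("pics/t9.png",i[:,:,::-1])
t=cv2.resize(i[140:320,160:480,::-1],None,fx=2.2,fy=2.2,interpolation=cv2.INTER_CUBIC)
s=cv2.imread("pics/s9.png"); s=cv2.resize(s,None,fx=.55,fy=.55)
o=np.zeros((t.shape[0]+0,t.shape[1],3),np.uint8); o[:]=t; cv2.imwrite("pics/t9c.png",o)
cc=vision.calibration("top"); print("lid corners px in crop",(proj(cc,[W([x,y,.14]) for x,y in((.09,.15),(.09,-.15),(-.09,-.15),(-.09,.15))])-[160,140])*2.2)
E
```

```text
tcp [ 507.9 -330.   281.8] grasp [ 505.3 -329.9  300.5] z [ 0.134 -0.002 -0.991] y [-0.032  0.999 -0.006] t 67.125 q [ 0.71  0.31 -0.24  1.63  0.01  1.09  2.08] w 0.601 gf 0.0 F [0.1 0.9 0.3]
lid corners px in crop [[127.71439121  40.14218493]
 [413.15318219  36.53181574]
 [416.8073454  205.79734741]
 [123.45528439 208.92378677]]
```

View pics/t9c.png

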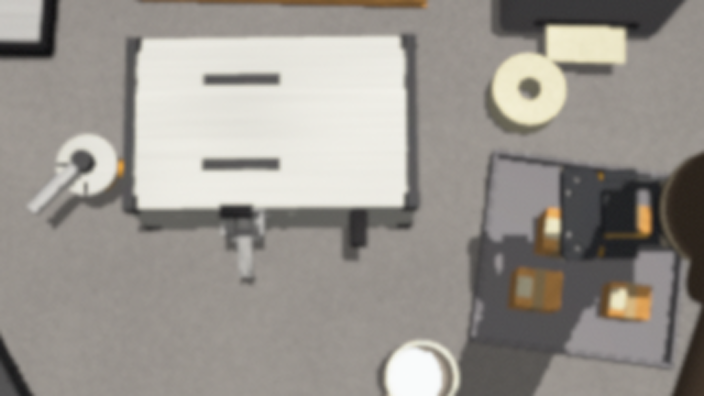

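```bash
python3 - <<'E'
from par import *
cc=vision.calibration("top")
for th in (2.0,2.2,2.45):
    b=th-np.radians(40); print(th,(proj(cc,W([-.112-.074*np.cos(b),.03,.113+.074*np.sin(b)]))-[160,140])*2.2)
for v in (40,45,50):
    an=np.pi+a-np.radians(v); print(v,(proj(cc,[[.5815+.076*np.cos(an),.2228+.076*np.sin(an),.104]])-[160,140])*2.2)
st()
E
```

```text
2.0 [[235.52680278 242.34029975]]
2.2 [[235.33559284 227.15735929]]
2.45 [[235.55584307 208.64792682]]
40 [[ 33.15785876 214.23742343]]
45 [[ 28.77627654 210.1262703 ]]
50 [[ 24.79605811 205.63850475]]
tcp [ 509.  -325.8  282.2] grasp [ 506.5 -325.9  300.8] z [ 0.135  0.001 -0.991] y [-0.036  0.999 -0.004] t 67.225 q [ 0.7   0.31 -0.24  1.63  0.01  1.09  2.08] w 0.6 gf 0.0 F [ 0.6  0.5 -0.7]
```

The final view shows the lid shut, the latch at about 2.4 rad (undone), the vent at about 45° and the parcels in the tray. Handing in.

```bash
python3 -c "
from cell import arm
print(arm.sign_off())"
```

```text
the job is handed in; nothing more can be done
None
```

The job is done and handed in: vent left at 45°, latch lifted clear and left undone, all four parcels side by side in the tray, lid shut; parcel 3 was found about 20 mm from where I set it down, but it is still upright, inside the tray and clear of the others.

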